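Wedge the gel tray tight in its casting stand and hang the comb

ROBOT

A 6-joint arm with a two-finger parallel gripper is mounted at the origin on the work surface. World frame = base frame: x ahead of the robot, y to its left, z up, the work surface at z = 0. Lengths are in m, angles in rad, forces in N, time in s.
With the tool pointing down it reaches from about 0.325 to 0.85 m from the base axis. Payload 4.4 kg.
Tool frame: the origin (TCP) lies on the centre line of the jaws, within the pads' length; the fingertips stand 11 mm ahead of it and the grasp point (between the pads) lies 8 mm behind it (ctrl.finger_overhang is the z of the fingertips in the tool frame, in m); z points along the fingers, y is the direction in which the jaws open and shut (so a half turn about z gives the same grasp; the last joint's range is limited). The gripper opens to 94 mm and grips with 3 to 60 N. Pads are 16 mm wide; open, the fingers measure 119 mm over their backs; the gripper's body (75 mm by 177 mm) begins 78 mm behind the grasp point.
Start: joints at [-1.425, 0.207, 1.542, -0, 1.393, -0.15], TCP at [0.168, -0.55, 0.216] pointing down, gripper open.
Joint ranges: [-2.73, 2.73], [-0.86, 2.22], [0.23, 2.46], [-1.11, 4.25], [0.08, 2.63], [-2.82, 2.82]. Speed limits (rad/s): [2.79, 2.79, 3.14, 3.14, 3.14, 3.14].

INTERFACE

Orientations are given as a unit quaternion [x, y, z, w].
In Python, from station import telemetry, vision, ctrl gives the robot as it stands. The module is installed in compiled form; this text tells all that it offers.
- The arm moves only by the shell command python3 -m creep 'ROWS' [FORCE]. ROWS is JSON, a list of rows, each a list of 3 entries, a list of its own where there are three numbers: the closure, from 0 (fully open) to 1 (shut), then the shift along the tool's x, y, z in m, then the turn about the tool's z in rad. A call has 1 to 10 rows; each row shifts and turns the commanded pose from where the row before left it, along the tool's axes as they then stand; what a row does not reach is not made up. A row lasts 1/12 s, in which the tool goes at most 41.7 mm and 7.16 degrees, less where a joint would pass 70% of its speed; a pose out of reach is approached as far as the arm can. A call is refused whole if a number of a shift passes 0.0417 or a number of a turn 0.125, either way. A call with a gripper value outside its range is refused whole. The fingers move at their own pace and stop on an object; FORCE is the grip in N (left out, the last holds). Time passes only in rows, so rows that do not move let the fingers close. It gives the time, the measured TCP pose, the force and the opening at its end, in the units of the state.
- telemetry.read_state(): the state, without advancing time (a new reading comes with each control period).
- vision.read_camera(name): name is "scene" or "side" or "wrist"; returns a dict with "image" (384x512x3 uint8, red, green, blue), "K" (3x3 intrinsics, pixels), "world_to_cam" (4x4, takes a point from world to camera coordinates). Camera axes: x right, y up, looking along -z (the intrinsics and any distortion apply to the point x, -y, -z); pixel columns grow to the right and rows downward; lengths in m; the calibration is good to about 2 mm. A picture is of the moment at which its call begins. There is no depth.
- ctrl.sign_off(): hands the job in, once; it reports no verdict.
Trained networks look in the newest picture that a camera, given by its name, has taken for a name from the list of things; names that differ only in an ending like _2 or _b are one class to them, and where a whole thing is asked for, a point or a joint stands for the part that bears it (a point fixed in the world has none). Each returns a list of dicts, best first, with "p" (0 to 1); they miss things now and then, are a little off and sometimes report something else, mostly with a low value. They report only what shows in the picture. A call takes as long as a camera call. They do not tell look-alikes from the thing itself.
- vision.boxes_of(query, camera): "rect" ([left, top, right, bottom] in pixels, round what is visible of it).
- vision.cut_out(query, camera): "region" (384x512 bool, what is visible of it) and "rect" ([left, top, right, bottom] in pixels, round what is visible of it).
The state is a dict: "clock": time; "q": joint angles; "qd": joint speeds; "joint_torque": joint torques, N m; "tcp_pos": TCP position; "orientation": TCP orientation; "ft_force": force on the tool from outside, world axes, zero at the start; "moment": the same for the moment, N m; "opening": finger opening in m.
Only numpy, scipy, OpenCV 4.12 (cv2) and the standard library are available. Lean on these libraries where they do the work, as an engineer would, in place of code of your own. Each camera call takes 0.05 s, during which the arm holds its last target.

TASK

Get the gel caster ready for pouring: slide the clear tray along its bed in the casting stand up to the rubber stop, then set the tapered wedge on the deck, thin end first, in the gap between the tray's open end and the sloping jaw, and push it in until it is tight and keeps the sprung stop pressed in. Then take the comb off its rest and hang it fully home in the two notches of the tray; leave the bottle, the beaker, the vial and the parallel bar that looks like the wedge where they are.

Things in the scene. Friction and masses are not known exactly. Their poses are not given: they have to be found in the camera images.
- stand: Grey gel casting stand, fixed. Origin on the bench under the tray's place when home; z up. Deck: plate, top at z=8 mm, x -120 to +70, y -105 to +100. Two fences (|x| 41.5 to 47.5, tops at z=20, y -37 to +48) let the tray slide only along y. At +y the sprung rubber stop (stop) in front of a block 36 high; at -y the sloping jaw (jaw).
- jaw (a point): Middle of the jaw face's top edge (stand x=0, y=-67.7, z=32 mm); axes as the stand's. The face is upright and runs from y=-73 at stand x=-40 to y=-62.3 at x=+40 (same taper as the wedge). With the tray home (its open end at y=-50) the gap is 23 mm wide at x=-40 and 12.3 mm at x=+40.
- mouth (a point): Middle of the gap's mouth on the deck (stand x=-42, y=-61.5, z=8 mm); axes as the stand's. The wedge enters here along +x, its origin at stand y about -61. With the tray home it touches both sides when its origin reaches stand x=-32, then travels 7.5 mm for each mm it presses the stop in (x=-17 at 2 mm, x=-2 at the stop's end).
- stop (a joint): How far the sprung rubber stop is pressed in along the stand's +y, m: 0 free, 0.004 at its end. Sprung outward, well damped: 3 N at 0, 5.8 N at its end, enough to push the tray back until wedged. Its free face (64 wide, z 10 to 30 mm) is at stand y=+50 mm. Driving the wedge to the end takes about 6 to 10 N; the wedge holds itself by friction when let go.
- tray: Clear plastic gel tray, loose, about 80 g, 80 (x) x 100 (y) x 30 mm, origin at the centre of its underside; axes as the stand's. Floor and walls 4 mm thick: side walls at x=+-38, end wall at +y (inner face at y=+46), no wall at -y (jaw end). Starts 8 to 11 mm short of the stop (gap then too narrow for the wedge); can be pushed from inside on its end wall. Home at stand y=0.
- slot (a point): In the tray, midway between its two comb notches, at the height of their bottoms (14 mm above the tray's underside, 10 mm above its inner floor); y=-10 mm in the tray. The notches, one in each side wall, are 7.4 mm wide along y and 16 mm deep, flared to 15 mm at the top of the wall.
- wedge: Dark grey plastic wedge lying flat, loose, about 80 g, 90 long, 22 high, 16 mm thick at the thin end (x=+45), 28 at the thick end (x=-45). Origin at the centre of its underside. Face at y=+11 is parallel to x and goes against the tray; the other slopes (y=-5 at the tip, -17 at the tail) and goes against the jaw. On top a grip rib along x, 50 long, 12 thick (y=+-6), z 22 to 42 mm.
- wedge_tail (a point): Middle of the wedge's thick end face, 45 mm behind its origin, 11 mm above its underside: where to push.
- bar: Look-alike, to be left alone: dark grey plastic bar of the same length, height and rib, but parallel, 22 mm thick, loose. Origin at the centre of its underside.
- rest: Grey comb rest, fixed, 100 x 70 mm, 30 mm high, two upright notched plates at x=+-38; origin at the centre of its underside; the comb hangs along its x axis.
- comb: Dark grey plastic gel comb, loose, 35 g, hanging upright in its rest. Origin: middle of the underside of its bar, the face that rests on the bottoms of the notches (14 mm above the bench in the rest). Bar along x 92 mm long, 5 mm thick (y), z 0 to 18; teeth down to z=-8; grip block on top 44 mm (x), 10 mm thick (y), z 18 to 40 mm. Alike both ways round.
- bottle: Amber bottle, 52 mm across, 110 high, origin at its underside.
- beaker: Small glass beaker, 60 mm across, 75 high, origin at its underside.
- vial: Glass vial with a black cap, 28 mm across, 59 high, origin at its underside.
Mind the look-alikes: they are no part of the job. What is shaped like the wedge but orange is not meant.

How it is judged:
By the outcome, as a careful person would: the job done as asked, in the order asked, and still so for the second after the job is handed in, with the robot touching nothing.
It also fails if it takes over 72 s, if anything falls off the work surface, if the arm or the gripper's body presses on something with over 40 N, if the wrist force passes 120 N, or if a joint passes its speed limit or range.

## Working session

There is one attempt and no reset: what is moved stays moved. The work goes in short steps, Python scripts to look and compute and a shell command to move; the robot and the scene stay as the last step left them, time stands still between calls to the robot, and variables do not carry over. Pictures are saved under pics/ and viewed, and the job is handed in when it is done.

```bash
mkdir -p pics; ls; python3 - <<'E'
from station import telemetry, vision, ctrl
import cv2
s=telemetry.read_state(); print({k:(v if not hasattr(v,'tolist') else v.tolist()) for k,v in s.items()}, ctrl.finger_overhang)
for c in ['scene','side','wrist']:
    r=vision.read_camera(c); cv2.imwrite(f'pics/{c}0.png',r['image'][:,:,::-1]); print(c,r['K'],r['world_to_cam'],r.keys())
E
```

```text
pics
{'clock': 0.0, 'q': [-1.4255084667941287, 0.20740018969780016, 1.542922491834295, -4.313452142557324e-05, 1.3934745399250599, -0.15051071639105584], 'qd': [-0.00231592277205753, 0.0004204990423630333, 0.001517167499462453, 0.0014366628601321983, 6.752580881458858e-05, -0.0008972510170352658], 'joint_torque': [0.0008962578613136429, -37.08699345588684, -28.141892552375793, 0.06960676750168204, 0.03607402089983225, -0.00018607754100230522], 'tcp_pos': [0.16747238193243708, -0.5492712281305981, 0.21531694108137173], 'orientation': [0.9890816572663844, 0.14736437757921547, -1.8346268151798557e-05, -0.0011023353788314604], 'ft_force': [-0.10236071409562726, 0.9158887887083023, 0.7086912388012164], 'moment': [-0.03082473938914672, -0.034321431250597965, 0.07527768129580169], 'opening': 0.09414797526076339} 0.011
scene [[372.58475731   0.         256.40083779]
 [  0.         372.58475731 196.02796375]
 [  0.           0.           1.        ]] [[ 0.31360031  0.94950258 -0.0099848  -0.16862762]
 [-0.53247756  0.18455281  0.82607985  0.2190694 ]
 [ 0.78620767 -0.25374221  0.56346463 -1.4
[... 161 characters left out ...]
    471.7023313  190.35899357]
 [  0.           0.           1.        ]] [[-0.95810589 -0.28581552  0.01850918  0.51190645]
 [ 0.20837539 -0.6512585   0.72968628 -0.16161234]
 [-0.1965014   0.70297358  0.68353153 -1.18674355]
 [ 0.          0.          0.          1.        ]] dict_keys(['image', 'K', 'world_to_cam'])
wrist [[341.52311526   0.         259.4883227 ]
 [  0.         341.52311526 192.99747381]
 [  0.           0.           1.        ]] [[ 0.29142551 -0.9565897  -0.00270441 -0.57310224]
 [ 0.92734867  0.28320866 -0.24457577  0.02537981]
 [ 0.23472458  0.06876768  0.96962641 -0.39086938]
 [ 0.          0.          0.          1.        ]] dict_keys(['image', 'K', 'world_to_cam'])
```

View pics/scene0.png

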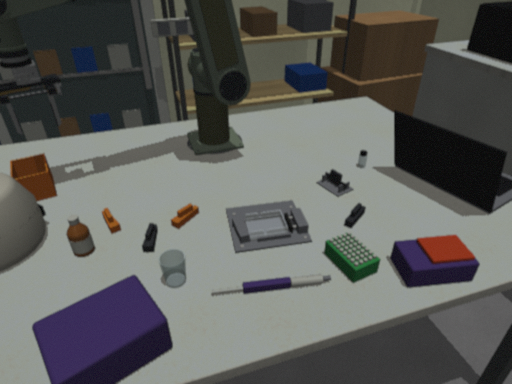

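View pics/side0.png

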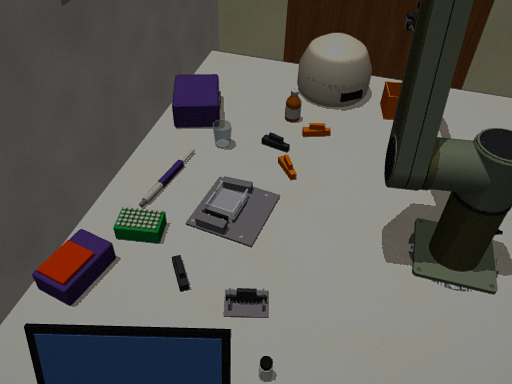

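View pics/wrist0.png

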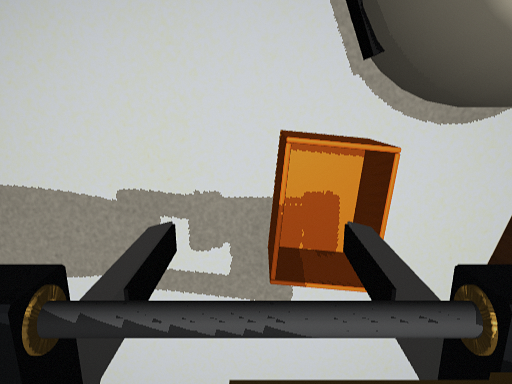

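```bash
cat > h.py <<'E'
from station import telemetry, vision, ctrl
import cv2, numpy as np
from scipy.spatial.transform import Rotation as R
def cam(c,name=None):
    r=vision.read_camera(c)
    if name: cv2.imwrite(f'pics/{name}.png',r['image'][:,:,::-1])
    return r
def proj(r,P):
    P=np.atleast_2d(P); W=r['world_to_cam']; p=P@W[:3,:3].T+W[:3,3]
    K=r['K']; return np.c_[K[0,0]*p[:,0]/-p[:,2]+K[0,2], K[1,1]*-p[:,1]/-p[:,2]+K[1,2]]
def back(r,uv,z):
    K=r['K'];W=r['world_to_cam']; o=-W[:3,:3].T@W[:3,3]
    uv=np.atleast_2d(uv); d=np.c_[(uv[:,0]-K[0,2])/K[0,0],-(uv[:,1]-K[1,2])/K[1,1],-np.ones(len(uv))]@W[:3,:3]
    return o+d*((z-o[2])/d[:,2])[:,None]
def crop(im,x0,y0,x1,y1,f,name):
    c=cv2.resize(im[y0:y1,x0:x1,::-1],None,fx=f,fy=f,interpolation=cv2.INTER_CUBIC); cv2.imwrite(f'pics/{name}.png',c)
E
python3 - <<'E'
from h import *
a=cam('scene');b=cam('side')
for n in ['stand','tray','wedge','bar','rest','comb','bottle','beaker','vial']:
    for c,r in (('scene',a),('side',b)):
        for d in vision.boxes_of(n,c)[:4]:
            L=np.array(d['rect']);u=[(L[0]+L[2])/2,(L[1]+L[3])/2]
            print(n,c,round(d['p'],2),L.round().tolist(),back(r,u,0.015)[0].round(3))
i=a['image'];j=b['image']
t=[cv2.resize(i[215:260,130:175],(390,300*390//390)), ]
A=np.hstack([cv2.resize(i[215:260,125:185],(400,300),interpolation=2),cv2.resize(i[190:235,325:385],(400,300),interpolation=2)])
B=np.hstack([cv2.resize(j[120:165,245:305],(400,300),interpolation=2),cv2.resize(j[250:295,150:210],(400,300),interpolation=2)])
cv2.imwrite('pics/c1.png',np.vstack([A,B])[:,:,::-1])
crop(j,180,160,290,240,7,'c2')
s=telemetry.read_state();print(s['clock'])
Rt=R.from_quat(s['orientation']).as_matrix();r=cam('wrist');W=r['world_to_cam'];o=-W[:3,:3].T@W[:3,3]
print('cam in tool',Rt.T@(o-s['tcp_pos']),Rt.T@W[:3,:3].T)
E
```

```text
stand scene 0.65 [227.0, 200.0, 314.0, 255.0] [0.601 0.019 0.015]
stand scene 0.39 [68.0, 214.0, 96.0, 259.0] [ 0.473 -0.468  0.015]
stand side 0.68 [188.0, 177.0, 278.0, 248.0] [0.566 0.04  0.015]
stand side 0.5 [173.0, 253.0, 192.0, 294.0] [0.617 0.266 0.015]
tray scene 0.88 [245.0, 208.0, 288.0, 240.0] [0.583 0.014 0.015]
tray side 0.8 [204.0, 183.0, 248.0, 219.0] [0.598 0.005 0.015]
wedge scene 0.72 [142.0, 224.0, 161.0, 253.0] [ 0.543 -0.291  0.015]
wedge scene 0.68 [104.0, 212.0, 121.0, 236.0] [ 0.444 -0.389  0.015]
wedge scene 0.59 [170.0, 203.0, 199.0, 229.0] [ 0.475 -0.194  0.015]
wedge side 0.69 [263.0, 133.0, 290.0, 155.0] [ 0.527 -0.286  0.015]
wedge side 0.67 [301.0, 124.0, 331.0, 135.0] [ 0.423 -0.402  0.015]
wedge side 0.67 [184.0, 176.0, 279.0, 247.0] [0.571 0.037 0.015]
wedge side 0.66 [278.0, 153.0, 295.0, 179.0] [ 0.472 -0.192  0.015]
bar scene 0.59 [341.0, 204.0, 366.0, 232.0] [0.639 0.252 0.015]
bar side 0.75 [171.0, 256.0, 191.0, 288.0] [0.622 0.263 0.015]
rest scene 0.51 [316.0, 176.0, 350.0, 198.0] [0.475 0.276 0.015]
rest side 0.59 [224.0, 286.0, 268.0, 318.0
[... 590 characters left out ...]
89.0] [0.62  0.265 0.015]
beaker scene 0.74 [159.0, 251.0, 188.0, 289.0] [ 0.677 -0.253  0.015]
beaker scene 0.63 [318.0, 174.0, 352.0, 196.0] [0.468 0.287 0.015]
beaker scene 0.15 [344.0, 206.0, 366.0, 230.0] [0.64  0.258 0.015]
beaker side 0.8 [213.0, 120.0, 234.0, 147.0] [ 0.703 -0.286  0.015]
vial scene 0.73 [284.0, 216.0, 296.0, 236.0] [0.612 0.073 0.015]
vial scene 0.61 [356.0, 152.0, 367.0, 168.0] [0.354 0.454 0.015]
vial side 0.59 [260.0, 354.0, 272.0, 384.0] [0.368 0.435 0.015]
1.15
cam in tool [ 0.07090318 -0.00047491 -0.16823247] [[-5.99993896e-05  9.69552668e-01  2.44882872e-01]
 [ 9.99999800e-01 -9.61429510e-05  6.25666593e-04]
 [ 6.30160477e-04  2.44882860e-01 -9.69552468e-01]]
```

View pics/c1.png

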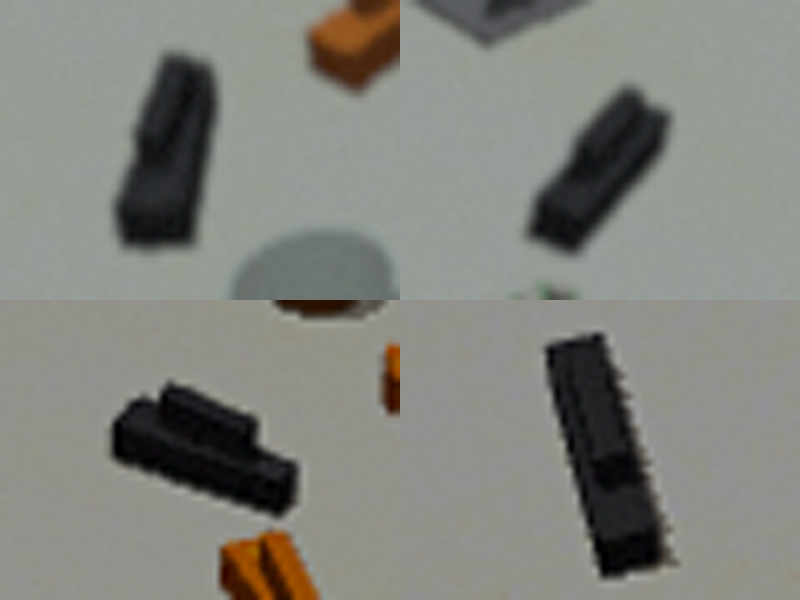

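View pics/c2.png

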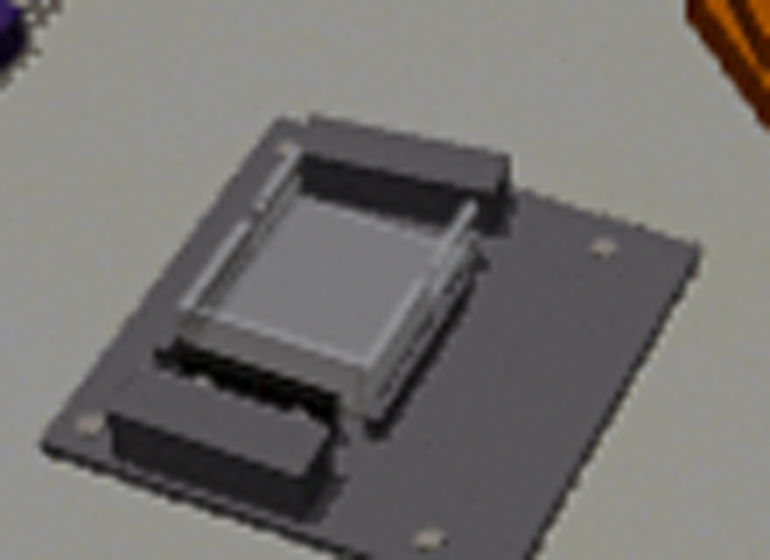

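Candidates: dark at scene (150,237), dark at (355,215), orange at (185,215) and (111,220). The orange ones are excluded. The left dark one appears to taper and the right one looks parallel, so I'll go over the left one with the wrist camera to confirm.

```bash
python3 -m creep '[[0,[0.039,-0.013,0],0],[0,[0.039,-0.013,0],0],[0,[0.039,-0.013,0],0],[0,[0.039,-0.013,0],0],[0,[0.039,-0.013,0],0],[0,[0.039,-0.013,0],0],[0,[0.039,-0.013,0],0],[0,[0.039,-0.013,0],0],[0,[0.039,-0.013,0],0],[0,[0.039,-0.013,0],0]]'
python3 - <<'E'
from h import *
r=cam('wrist','w1'); print(telemetry.read_state()['clock'],r['world_to_cam'].tolist())
for d in vision.cut_out('wedge','wrist'): print(d['p'],d['rect'])
E
```

```text
clock: 2.03
tcp_pos: [0.5043, -0.3105, 0.2167]
orientation: [0.989, 0.147, 0.0, 0.0]
ft_force: [1.3, -1.2, 0.9]
opening: 0.0937
2.0833 [[0.2915143370803966, -0.9565664283272044, -0.0002438727390085888, -0.4433700052395787], [0.9274731708113498, 0.2827105251756061, -0.24467994682865649, -0.35444147633018414], [0.2341215682112993, 0.07110152707409972, 0.9696038697045375, -0.486511286739252], [0.0, 0.0, 0.0, 1.0]]
0.81 [296.2, 220.1, 325.6, 296.1]
0.68 [104.8, 144.8, 192.6, 192.4]
0.58 [225.7, 98.1, 288.6, 181.8]
```

View pics/w1.png

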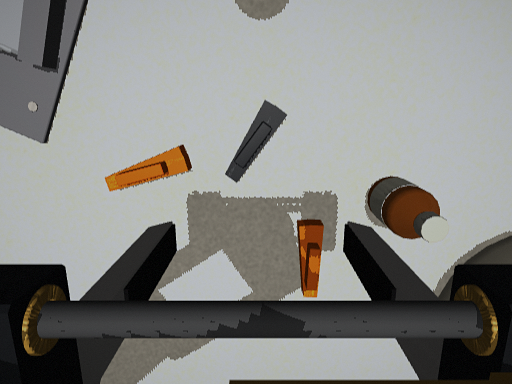

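Wrist view: the dark piece at (256,140) tapers clearly, wide at (275,108) and narrow at (232,178), so it is the wedge. The oranges at (148,168) and (311,258) are not. Next I fit its pose.

```bash
cat >> h.py <<'E'
from scipy.optimize import minimize
def box(x0,x1,y0,y1,z0,z1): return np.array([[x,y,z] for x in (x0,x1) for y in (y0,y1) for z in (z0,z1)])/1000.
WEDGE=[np.array([[45,11],[45,-5],[-45,-17],[-45,11]]),None]
WEDGE=[np.array([[x,y,z] for x,y in ((45,11),(45,-5),(-45,-17),(-45,11)) for z in (0,22)])/1000., box(-25,25,-6,6,22,42)]
BAR=[box(-45,45,-11,11,0,22),box(-25,25,-6,6,22,42)]
COMB=[box(-46,46,-2.5,2.5,0,18),box(-22,22,-5,5,18,40)]
def place(V,x,y,yaw,z=0):
    c,s=np.cos(yaw),np.sin(yaw); return V@np.array([[c,s,0],[-s,c,0],[0,0,1]])+[x,y,z]
S=8
def render(r,parts,p,z=0,shape=(384,512)):
    m=np.zeros((shape[0]*2,shape[1]*2),np.uint8)
    for V in parts:
        uv=proj(r,place(V,*p,z)); h=cv2.convexHull(((uv+0.5)*2).astype(np.float32))
        cv2.fillConvexPoly(m,np.round(h*16-8).astype(np.int32),255,cv2.LINE_8,4)
    return cv2.resize(m,(shape[1],shape[0]),interpolation=cv2.INTER_AREA)/255.
def fit(views,parts,p0,z=0,yaws=None):
    def cost(p):
        c=0
        for r,m in views:
            a=render(r,parts,p,z); c+=1-np.minimum(a,m).sum()/np.maximum(a,m).sum()
        return c/len(views)
    best=None
    for yw in (yaws if yaws is not None else [p0[2]]):
        q=np.array([p0[0],p0[1],yw]); sx=np.array([q,q+[.008,0,0],q+[0,.008,0],q+[0,0,.15]])
        o=minimize(cost,q,method='Nelder-Mead',options=dict(initial_simplex=sx,xatol=1e-4,fatol=1e-5))
        if best is None or o.fun<best.fun: best=o
    return best
E
python3 - <<'E'
from h import *
im=cv2.imread('pics/w1.png')[:,:,::-1]
W=np.array([[0.2915143370803966, -0.9565664283272044, -0.0002438727390085888, -0.4433700052395787], [0.9274731708113498, 0.2827105251756061, -0.24467994682865649, -0.35444147633018414], [0.2341215682112993, 0.07110152707409972, 0.9696038697045375, -0.486511286739252], [0.0, 0.0, 0.0, 1.0]])
r=dict(world_to_cam=W,K=np.array([[341.52311526,0,259.4883227],[0,341.52311526,192.99747381],[0,0,1]]))
m=np.zeros((384,512)); sub=im[90:190,215:300].max(2)<110; m[90:190,215:300]=sub
print(m.sum(),back(r,[256,140],.01))
ct=back(r,[256,140],.01)[0]
for P,n in ((WEDGE,'wedge'),(BAR,'bar')):
    o=fit([(r,m)],P,[ct[0],ct[1],0],yaws=np.arange(8)*np.pi/4); print(n,o.x,np.degrees(o.x[2]),o.fun)
E
```

```text
1780.0 [[ 0.53721887 -0.29581331  0.01      ]]
wedge [ 0.5338047  -0.29341808  2.79831738] 160.33177576708363 0.04642074057738055
bar [ 0.53416263 -0.29359523  2.88042838] 165.03638959640588 0.13308744708297748
```

```bash
python3 -m creep '[[0,[0.02,-0.032,0],0],[0,[0.02,-0.032,0],0],[0,[0.02,-0.032,0],0],[0,[0.02,-0.032,0],0],[0,[0.02,-0.032,0.01],0],[0,[0.02,-0.032,0.01],0],[0,[0.02,-0.032,0.01],0],[0,[0.02,-0.032,0.01],0],[0,[0.02,-0.032,0],0],[0,[0,0,0],0]]'
python3 - <<'E'
from h import *
import pickle
r=cam('wrist','w2'); a=cam('scene','s2');b=cam('side','d2');print(telemetry.read_state()['clock'])
pickle.dump((r,a,b),open('v2.pkl','wb'))
E
```

```text
clock: 2.97
tcp_pos: [0.591, 0.0216, 0.1755]
orientation: [0.989, 0.15, -0.0, -0.002]
ft_force: [-0.3, -0.6, 0.1]
opening: 0.0938
3.1167
```

View pics/w2.png

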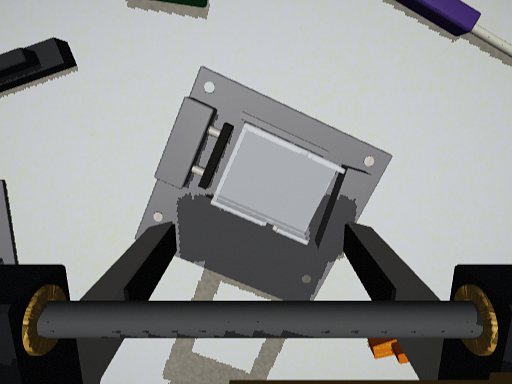

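```bash
cat > standfit.py <<'E'
from h import *
import pickle
from scipy.optimize import least_squares
def edgefit(r,segs,p0,rng=8,it=4,mask=None,T=3):
    g=cv2.GaussianBlur(cv2.cvtColor(r['image'],cv2.COLOR_RGB2GRAY),(0,0),0.8).astype(np.float32)
    p=np.array(p0,float)
    for k in range(it):
        pts=[];obs=[];nrm=[]
        R_=rng if k==0 else 4
        for A,B,z,sgn in segs:
            t=np.linspace(.04,.96,60)[:,None]; P=np.c_[np.array(A)*(1-t)+np.array(B)*t,np.full(60,z)]/1000.
            uv=proj(r,place(P,*p)); d=uv[-1]-uv[0]; n=np.array([-d[1],d[0]])/np.linalg.norm(d)
            s=np.arange(-R_,R_+.01,.25); q=uv[:,None]+s[None,:,None]*n
            v=cv2.remap(g,q[...,0].astype(np.float32),q[...,1].astype(np.float32),cv2.INTER_LINEAR)
            G=np.gradient(v,axis=1)*4
            for i in range(60):
                j=np.argmax(np.abs(G[i]));
                if not(5<uv[i,0]<506 and 5<uv[i,1]<378): continue
                if mask and not mask(uv[i]): continue
                if abs(G[i,j])>T and 0<j<len(s)-1: pts.append(P[i]);obs.append(q[i,j]);nrm.append(n)
        pts,obs,nrm=map(np.array,(pts,obs,nrm))
        f=lambda x:((proj(r,place(pts,*x))-obs)*nrm).sum(1)
        o=least_squares(f,p,loss='soft_l1',f_scale=0.5,x_scale=[.01,.01,.05]); p=o.x
    return p,len(pts),np.median(np.abs(f(p)))
DECK=[((70,100),(70,-105),8,0),((-120,100),(70,100),8,0),((70,-105),(-120,-105),8,0)]
E
python3 - <<'E'
from standfit import *
r,a,b=pickle.load(open('v2.pkl','rb'))
c=back(r,[[203,67],[391,155],[135,240],[315,300]],.008);print(c.round(4))
yaw=np.arctan2(*(c[0]-c[1])[[1,0]])-np.pi/2
R2=np.array([[np.cos(yaw),-np.sin(yaw)],[np.sin(yaw),np.cos(yaw)]])
o=c[0,:2]-R2@[.07,.1]; print(o,np.degrees(yaw))
p=edgefit(r,DECK,[*o,yaw],mask=lambda u:u[1]<262)
print(p,np.degrees(p[0][2])); p=p[0]
D2=DECK+[((-120,100),(-120,-105),8,0)]
for q in (a,b): 
    x=edgefit(q,DECK if 0 else D2,p); print(x,np.degrees(x[0][2]))
im=r['image'].copy()
def line(P):
    uv=proj(r,place(np.array(P,float)/1000,*p)); cv2.polylines(im,[np.round(uv*16).astype(int)],1,(255,0,0),1,cv2.LINE_AA,4)
line([(70,100,8),(70,-105,8),(-120,-105,8),(-120,100,8)])
line([(-40,-73,32),(40,-62.3,32),(40,-62.3,8),(-40,-73,8)])
line([(-32,50,30),(32,50,30),(32,50,10),(-32,50,10)])
line([(-40,-50,38),(40,-50,38),(40,50,38),(-40,50,38)])
crop(im,110,40,410,310,2.6,'f2')
E
```

```text
[[ 0.6769  0.1045  0.008 ]
 [ 0.6528 -0.0935  0.008 ]
 [ 0.4896  0.1285  0.008 ]
 [ 0.4796 -0.0757  0.008 ]]
[0.59533051 0.01370971] -6.9372570460242615
(array([ 0.59686295,  0.01746047, -0.11996458]), 154, np.float64(0.43105564398066976)) -6.873463999827813
(array([ 0.60163367,  0.01551612, -0.12451825]), 236, np.float64(0.5103364876378494)) -7.1343701072586105
(array([ 0.59392767,  0.02073254, -0.11927363]), 220, np.float64(0.47462245154105437)) -6.8338754965299096
```

View pics/f2.png

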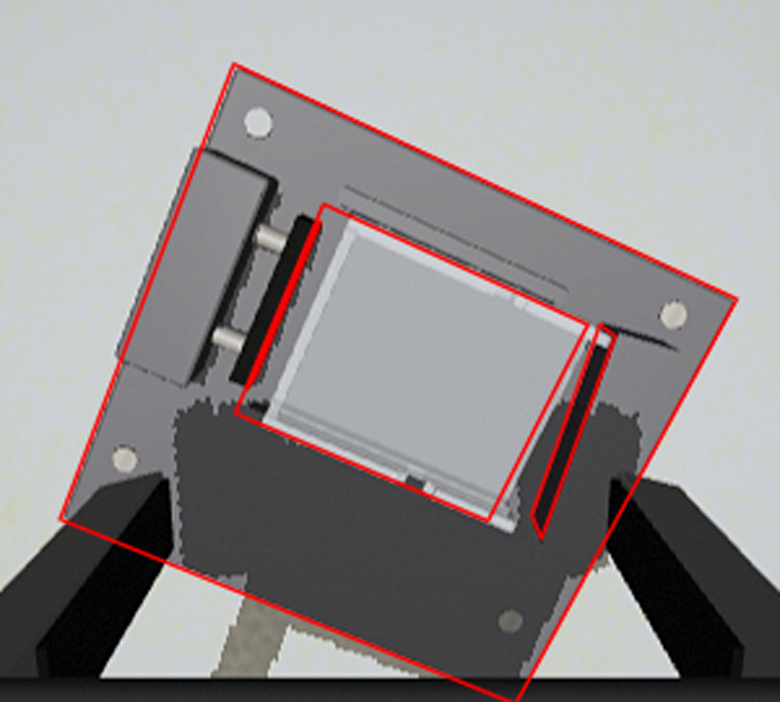

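Stand fitted at (0.597, 0.0175), yaw −6.9°. In the overlay, deck, jaw and stop all line up, and the tray lies about 9 mm short of the stop. I turn, shut the gripper and lower into the tray.

```bash
python3 -m creep '[[1,[0.007,0,0],0.105],[1,[0,0,0.01],0.105],[1,[0,0,0.02],0.105],[1,[0,0,0.02],0.105],[1,[0,0,0.02],0],[1,[0,0,0.02],0],[1,[0,0,0.01],0],[1,[0,0,0.01],0],[1,[0,0,0],0],[1,[0,0,0],0]]' 20
python3 - <<'E'
from h import *
s=telemetry.read_state(); print(s['opening'],s['clock']); b=cam('side');crop(b['image'],150,120,320,250,4.5,'d3')
M=R.from_quat(s['orientation']).as_matrix(); print(np.arctan2(M[1,0],M[0,0]))
p=place(np.array([s['tcp_pos']])-[.5972,.0176,0],0,0,0)[0]; c,n=np.cos(-.1203),np.sin(-.1203); print('stand',c*p[0]+n*p[1],-n*p[0]+c*p[1],p[2])
E
```

```text
clock: 3.95
tcp_pos: [0.5978, 0.0172, 0.0667]
orientation: [0.998, -0.063, 0.0, 0.0]
ft_force: [-0.0, 0.5, 0.1]
opening: 0.0306
0.030629961905404436 3.95
-0.1252818442749932
stand 0.0006947120187933272 -0.00036419873111553827 0.06669864576493004
```

View pics/d3.png

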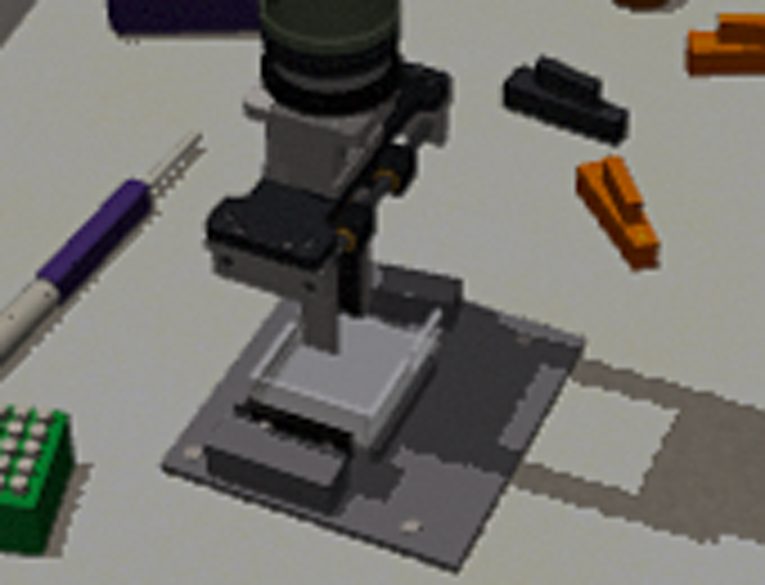

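```bash
python3 -m creep '[[1,[0,0,0],0],[1,[0,0,0],0],[1,[0,-0.004,0.01],0],[1,[0,-0.004,0.014],0],[1,[0,-0.004,0.014],0],[1,[0,-0.003,0],0],[1,[0,-0.003,0],0],[1,[0,-0.003,0],0]]'
```

```text
clock: 4.67
tcp_pos: [0.6004, 0.0393, 0.0283]
orientation: [0.998, -0.062, -0.0, 0.0]
ft_force: [0.5, 0.1, 0.3]
opening: 0.0006
```

```bash
python3 -m creep '[[1,[0,-0.002,0],0],[1,[0,-0.002,0],0],[1,[0,-0.002,0],0],[1,[0,-0.002,0],0],[1,[0,-0.001,0],0],[1,[0,0,0],0]]';python3 - <<'E'
from h import *
b=cam('side');crop(b['image'],180,160,290,240,7,'d4'); s=telemetry.read_state();print(s['ft_force'])
E
```

```text
clock: 5.17
tcp_pos: [0.6016, 0.048, 0.0287]
orientation: [0.998, -0.062, 0.0, -0.0]
ft_force: [0.6, -0.6, -0.3]
opening: 0.0002
[-0.24745069 -0.02646592  0.14517275]
```

View pics/d4.png

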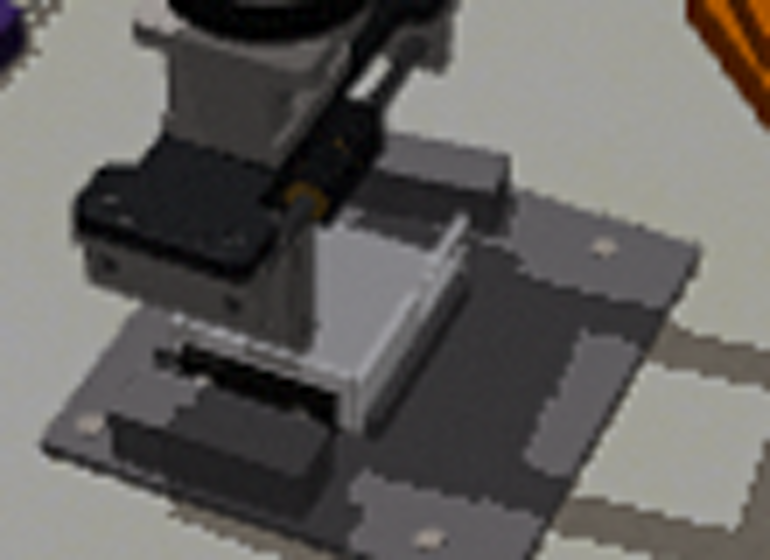

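```bash
python3 -m creep '[[1,[0,-0.001,0],0],[1,[0,-0.001,0],0],[1,[0,0,0],0],[1,[0,0,0],0]]';python3 -m creep '[[1,[0,-0.001,0],0],[1,[0,0,0],0],[1,[0,0,0],0]]'
```

```text
clock: 5.55
tcp_pos: [0.6016, 0.0494, 0.0285]
orientation: [0.998, -0.062, -0.0, 0.0]
ft_force: [-0.7, -2.7, 0.3]
opening: 0.0006
clock: 5.8
tcp_pos: [0.6017, 0.0501, 0.0284]
orientation: [0.998, -0.062, -0.0, 0.0]
ft_force: [-1.2, -4.3, 1.7]
opening: 0.0004
```

```bash
python3 -m creep '[[1,[0,-0.001,0],0],[1,[0,0,0],0],[1,[0,0,0],0]]'
```

```text
clock: 6.05
tcp_pos: [0.6019, 0.0513, 0.0285]
orientation: [0.998, -0.062, -0.0, 0.0]
ft_force: [-0.8, -4.5, 1.6]
opening: 0.0005
```

```bash
python3 -m creep '[[1,[0,0.001,0],0],[1,[0,0.001,0],0],[1,[0,0.001,0],0],[1,[0,0.003,0],0],[1,[0,0.004,-0.01],0],[1,[0,0,-0.03],0],[1,[0,0.008,-0.04],0],[0.5,[-0.004,0.038,-0.01],0],[0.5,[-0.004,0.038,0],0],[0.5,[-0.004,0.038,0],0]]'; python3 - <<'E'
from h import *
a=cam('side');crop(a['image'],180,160,290,240,7,'d5')
E
python3 -m creep '[[0.5,[-0.004,0.038,0],0],[0.5,[-0.004,0.038,0],0],[0.5,[-0.004,0.038,0],0],[0.5,[0,0.038,0],0],[0.5,[0,0.038,0],0],[0.5,[0,0.03,0],0],[0.5,[0,0,0],0.109],[0.5,[0,0,0],0.109],[0.5,[0,0,0],0]]'
python3 - <<'E'
from h import *
r=cam('wrist','w6'); im=r['image']
m=(im.max(2)<110).astype(np.uint8); u=proj(r,[.534,-.2934,.02])[0]; print(u)
n,l,st,ce=cv2.connectedComponentsWithStats(m); print(st[st[:,4]>800])
x,y=np.round(u).astype(int); mm=(l==l[y,x])*1.; print(mm.sum())
for P in (WEDGE,BAR):
    o=fit([(r,mm)],P,[.534,-.2934,2.8]); print(o.x,o.fun)
s=telemetry.read_state(); print(s['tcp_pos'],s['q'])
E
```

```text
clock: 6.88
tcp_pos: [0.5751, -0.0786, 0.1215]
orientation: [0.998, -0.061, 0.003, 0.0]
ft_force: [-0.1, -0.6, -0.5]
opening: 0.0174
clock: 7.68
tcp_pos: [0.5345, -0.2952, 0.1189]
orientation: [0.985, -0.172, 0.0, -0.0]
ft_force: [-0.0, 0.1, 0.1]
opening: 0.047
[258.36075188 197.96276431]
[[     0      0    512    384 136202]
 [   426    111     86     81   5554]
 [   237    140     36    111   3110]
 [     0    172    512    212  49613]
 [     0    223     27     76   1028]]
3110.0
[ 0.53413932 -0.29321145  2.79171891] 0.024771614271990816
[ 0.533928   -0.29333819  2.8593838 ] 0.12639357304385546
[ 0.53457821 -0.29468474  0.11884675] [-6.45877574e-01  3.72150184e-01  1.54217364e+00  7.55777906e-04
  1.22694480e+00  1.26535908e+00]
```

View pics/d5.png

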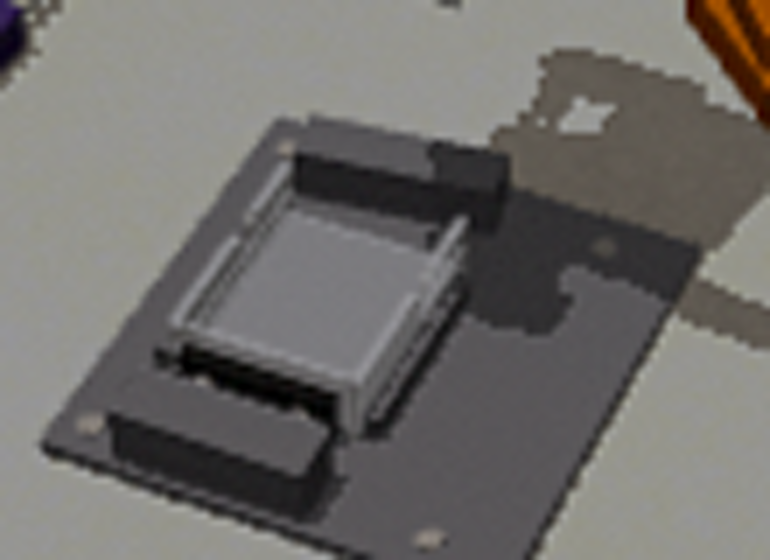

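View pics/w6.png

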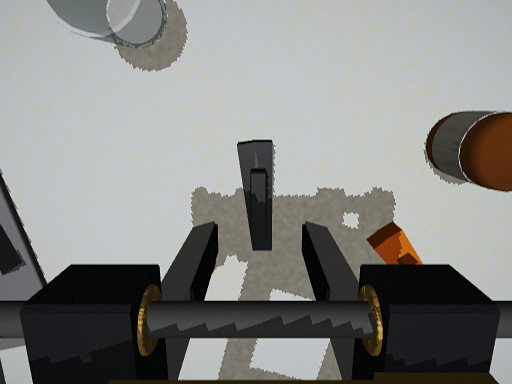

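```bash
python3 -m creep '[[0.5,[0,-0.0013,0.025],0],[0.5,[0,0,0.025],0],[0.5,[0,0,0.015],0],[0.5,[0,0,0.01],0],[1,[0,0,0],0],[1,[0,0,0],0],[1,[0,0,0],0],[1,[0,0,0],0],[1,[0,0,0],0],[1,[0,0,0],0]]' 30
python3 - <<'E'
from h import *
a=cam('side');crop(a['image'],220,90,340,180,6,'d7'); print(telemetry.read_state()['opening'])
E
```

```text
clock: 8.57
tcp_pos: [0.5356, -0.2939, 0.0446]
orientation: [0.985, -0.17, 0.001, 0.001]
ft_force: [-0.5, 0.9, 2.1]
opening: 0.0113
0.011557413798375991
```

View pics/d7.png

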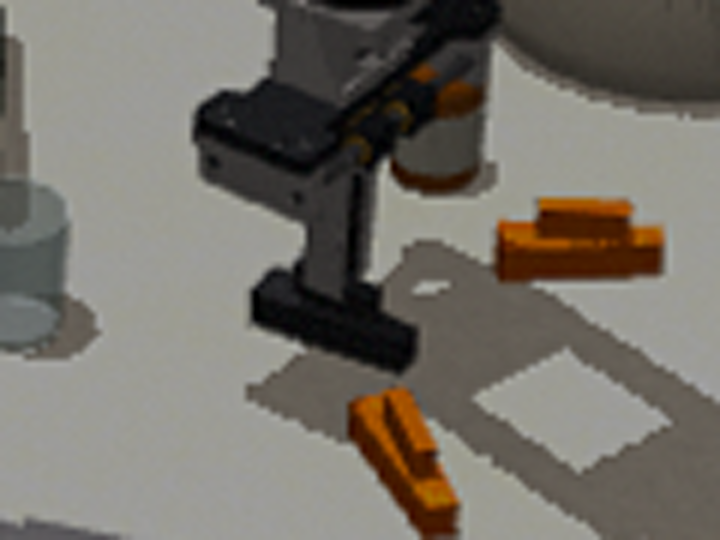

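```bash
python3 -m creep '[[1,[0,0,-0.02],0],[1,[0,0,-0.03],0],[1,[0,0,-0.03],-0.12],[1,[0,0,-0.02],-0.12],[1,[0,0,0],-0.124],[1,[0,0,0],-0.124],[1,[0,0,0],-0.124],[1,[0,0,0],-0.124],[1,[0,0,0],-0.124],[1,[0,0,0],-0.124]]' && python3 -m creep '[[1,[0,0,0],-0.124],[1,[0,0,0],-0.124],[1,[0,0,0],-0.124],[1,[0,0,0],-0.124],[1,[0,0,0],-0.124],[1,[0,0,0],-0.124],[1,[0,0,0],-0.124],[1,[0,0,0],-0.124],[1,[0,0,0],-0.124],[1,[0,0,0],-0.124]]' && python3 -m creep '[[1,[0,0,0],-0.124],[1,[0,0,0],-0.124],[1,[0,0,0],-0.124],[1,[0,0,0],-0.124],[1,[0,0,0],-0.124],[1,[0,0,0],-0.124],[1,[0,0,0],-0.124],[1,[0,0,0],-0.124],[1,[0,0,0],-0.124],[1,[0,0,0],-0.03]]'
python3 - <<'E'
from h import *
s=telemetry.read_state();M=R.from_quat(s['orientation']).as_matrix(); print(np.arctan2(M[1,0],M[0,0]),s['tcp_pos'],s['q'],s['opening'])
E
```

```text
clock: 9.45
tcp_pos: [0.5347, -0.2932, 0.1434]
orientation: [0.948, 0.318, -0.0, -0.0]
ft_force: [0.7, 0.5, -1.3]
opening: 0.0112
clock: 10.28
tcp_pos: [0.5347, -0.2932, 0.1433]
orientation: [0.587, 0.81, 0.0, -0.0]
ft_force: [-0.0, 0.6, -0.7]
opening: 0.0115
clock: 11.12
tcp_pos: [0.5347, -0.2933, 0.1433]
orientation: [0.055, 0.999, 0.0, -0.0]
ft_force: [0.7, 0.6, -1.6]
opening: 0.011
3.032414234724243 [ 0.53470086 -0.29326921  0.14333946] [-6.43490988e-01  3.45079929e-01  1.52385634e+00 -3.05707685e-06
  1.27298690e+00 -2.10510798e+00] 0.011010737962322749
```

```bash
python3 -m creep '[[1,[0.0092,0.0364,0],0.011],[1,[0.0092,0.0364,0],0],[1,[0.0092,0.0364,0],0],[1,[0.0092,0.0364,0],0],[1,[0.0092,0.0364,0],0],[1,[0.0092,0.0364,0],0],[1,[0.0092,0.0364,0],0],[1,[0,0,0.02],0],[1,[0,0,0.02],0],[1,[0,0,0],0]]'
cat >> h.py <<'E'
ST=np.array([.5972,.0176,-.1203])
def tostand(p):
    d=np.array(p[:2])-ST[:2]; c,s=np.cos(ST[2]),np.sin(ST[2]); return np.array([c*d[0]+s*d[1],-s*d[0]+c*d[1]])*1000
def toworld(x,y):
    c,s=np.cos(ST[2]),np.sin(ST[2]); return ST[:2]+np.array([c*x-s*y,s*x+c*y])/1000
def where():
    s=telemetry.read_state();M=R.from_quat(s['orientation']).as_matrix()
    print('t',round(s['clock'],2),'tcp',np.round(s['tcp_pos'],4),'stand mm',tostand(s['tcp_pos']).round(1),'psi',np.arctan2(M[1,0],M[0,0]).round(4),'F',np.round(s['ft_force'],1),'open',round(s['opening'],4))
E
python3 - <<'E'
from h import *
where(); import pickle
r=cam('wrist','w8'); pickle.dump(r,open('w8.pkl','wb'))
E
```

```text
clock: 11.95
tcp_pos: [0.4989, -0.0309, 0.1001]
orientation: [0.061, 0.998, 0.001, -0.004]
ft_force: [-0.5, 0.6, -1.7]
opening: 0.0117
t 11.95 tcp [ 0.4989 -0.0309  0.1001] stand mm [-91.8 -59.9] psi 3.0187 F [-0.5  0.6 -1.7] open 0.0117
```

View pics/w8.png

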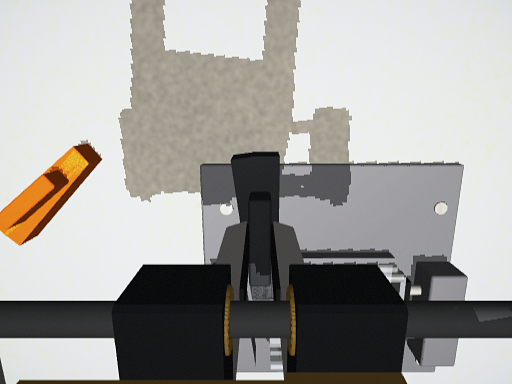

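```bash
python3 - <<'E'
from standfit import *
r=pickle.load(open('w8.pkl','rb'))
D=[((-120,100),(-120,-105),8,0),((-120,100),(-60,100),8,0),((-60,-105),(-120,-105),8,0)]
print(edgefit(r,D,ST,rng=6,mask=lambda u:u[1]<255))
# wedge in hand: silhouette fit via top edges
im=r['image']; m=(im.max(2)<75).astype(float); m[245:]=0
def cost(p):
    a=render(r,WEDGE,p,z=zz); a[245:]=0; b=m.copy(); b[:, :225]=0; b[:,282:]=0; b[:150]=0
    # ignore fingers
    a[220:]=0;b[220:]=0
    return 1-np.minimum(a,b).sum()/np.maximum(a,b).sum()
s=telemetry.read_state()
zz=s['tcp_pos'][2]-.0446; p0=np.array([s['tcp_pos'][0],s['tcp_pos'][1],-.1229])
o=minimize(cost,p0,method='Nelder-Mead',options=dict(initial_simplex=[p0,p0+[.004,0,0],p0+[0,.004,0],p0+[0,0,.05]]))
print(o.x,o.fun,tostand(o.x),o.x[2]-ST[2])
E
```

```text
(array([ 0.5957363 ,  0.01680311, -0.11820009]), 171, np.float64(0.7145947706119441))
[ 0.49996175 -0.03006039 -0.11948734] 0.03250720592193457 [-90.81575217 -58.98549676] 0.0008126566422515802
```

```bash
sed -i 's/^ST=.*/ST=np.array([.5963,.0171,-.1191])/' h.py; python3 -m creep '[[1,[0,-0.003,0.015],0],[1,[0,0,0.015],0],[1,[0,0,0.01],0],[1,[0,0,0.005],0],[1,[0,0,0],0]]'
python3 - <<'E'
from h import *
where(); a=cam('side');crop(a['image'],180,140,310,240,6,'d9');a=cam('scene');crop(a['image'],200,180,330,280,6,'s9')
E
```

```text
clock: 12.42
tcp_pos: [0.5013, -0.0358, 0.0578]
orientation: [0.063, 0.998, 0.0, -0.001]
ft_force: [-0.1, 0.6, -1.8]
opening: 0.0114
t 12.42 tcp [ 0.5013 -0.0358  0.0578] stand mm [-88.  -63.8] psi 3.016 F [-0.1  0.6 -1.8] open 0.0114
```

View pics/d9.png

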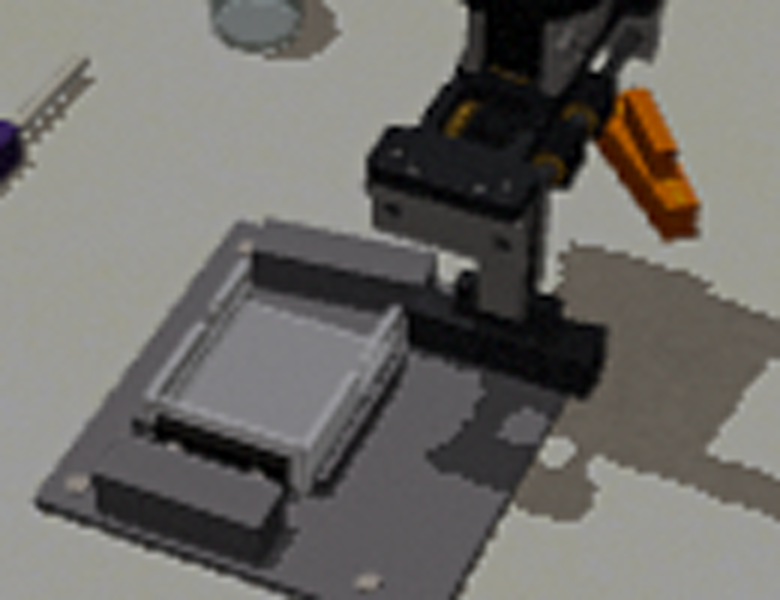

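View pics/s9.png

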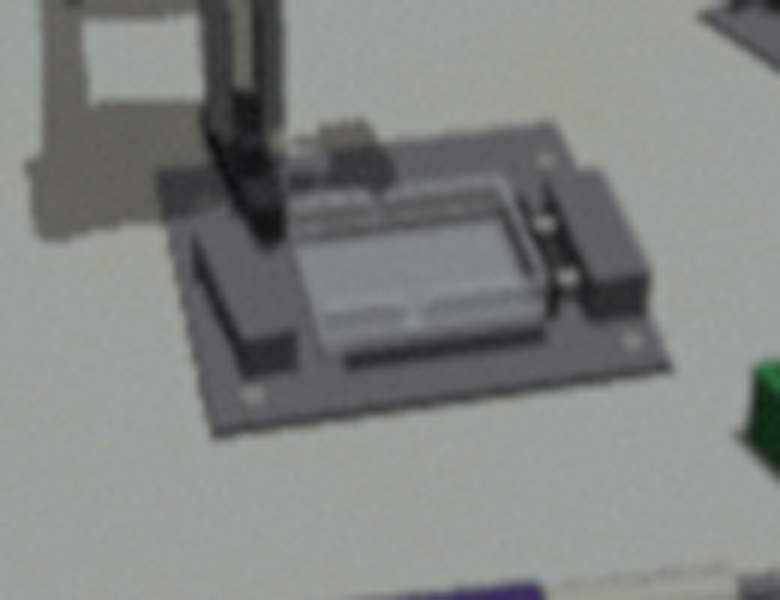

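```bash
python3 -m creep '[[1,[0,0.0015,0.002],-0.006],[1,[0,0,0.0015],0],[1,[-0.006,0,0],0],[1,[-0.008,0,0],0],[1,[-0.008,0,0],0],[1,[-0.006,0,0],0],[1,[0,0,0],0]]'
python3 - <<'E'
from h import *
where(); a=cam('side');crop(a['image'],180,140,310,240,6,'d10');a=cam('scene');crop(a['image'],200,180,330,280,6,'s10')
E
```

```text
clock: 13.1
tcp_pos: [0.5148, -0.0355, 0.052]
orientation: [0.058, 0.998, 0.001, -0.019]
ft_force: [-30.5, 0.3, 21.1]
opening: 0.0117
t 13.1 tcp [ 0.5148 -0.0355  0.052 ] stand mm [-74.7 -61.9] psi 3.0258 F [-30.5   0.3  21.1] open 0.0117
```

View pics/d10.png

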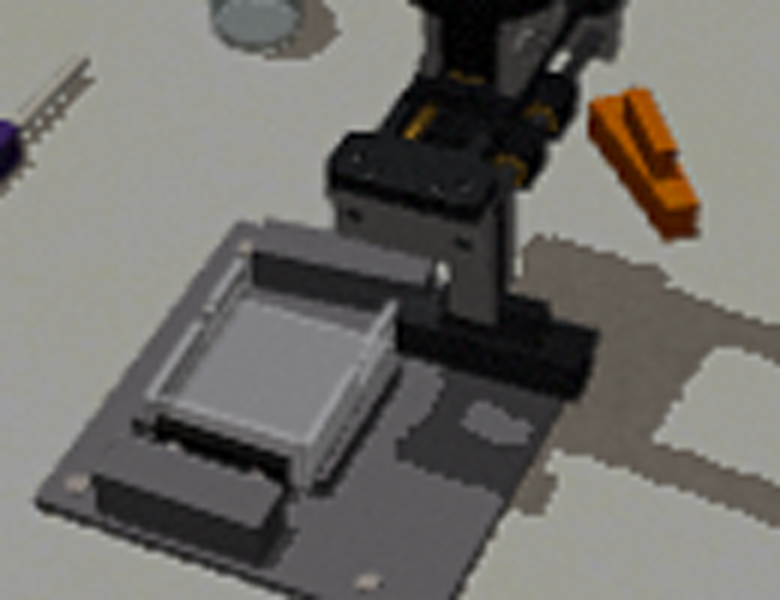

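View pics/s10.png

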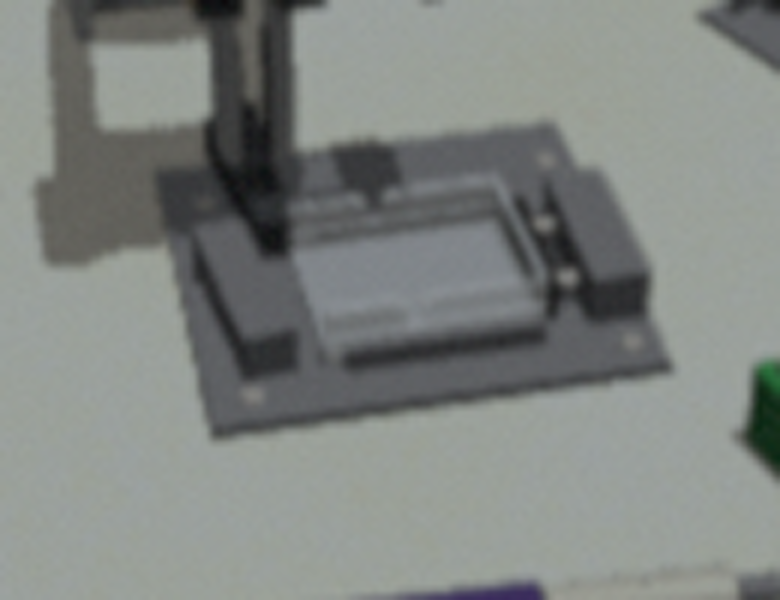

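```bash
python3 -m creep '[[1,[0.005,0,-0.001],0],[1,[0.005,0,-0.001],0],[1,[0,0,0],0],[1,[0,0,0],0]]'
python3 - <<'E'
from h import *
import pickle
where(); r=cam('wrist','w11');pickle.dump(r,open('w11.pkl','wb')); a=cam('side');crop(a['image'],200,150,300,220,8,'d11')
E
```

```text
clock: 13.53
tcp_pos: [0.5144, -0.0352, 0.0548]
orientation: [0.059, 0.998, 0.0, -0.006]
ft_force: [-8.1, -0.7, -0.5]
opening: 0.0117
t 13.53 tcp [ 0.5144 -0.0352  0.0548] stand mm [-75.1 -61.7] psi 3.0237 F [-8.1 -0.7 -0.5] open 0.0117
```

View pics/d11.png

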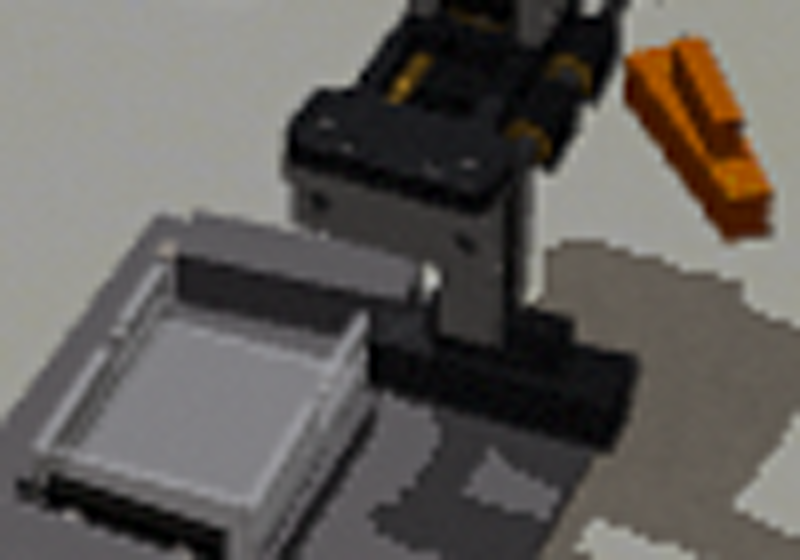

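View pics/w11.png

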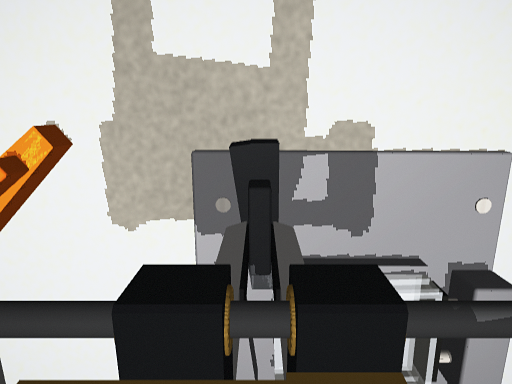

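```bash
python3 - <<'E'
from standfit import *
r=pickle.load(open('w11.pkl','rb'))
D=[((-120,100),(-120,-105),8,0),((-60,-105),(-120,-105),8,0)]
p=edgefit(r,D,ST,rng=8,mask=lambda u:u[1]<255);print(p)
from h import ST as S0
import h
for z in (.03,.032,.034):
    q=back(r,[[231,142],[279,142],[255,180]],z); h.ST=p[0]; print(z,[h.tostand(x).round(1) for x in q])
q=back(r,[[249,180],[271,180]],.052);print([h.tostand(x).round(1) for x in q])
crop(r['image'],180,120,330,290,4.5,'c11')
E
```

```text
(array([ 0.59610709,  0.01732508, -0.11921166]), 110, np.float64(0.38124544250460507))
0.03 [array([-126.8,  -77.4]), array([-126.8,  -50.4]), array([-105. ,  -63.9])]
0.032 [array([-127. ,  -77.2]), array([-127. ,  -50.5]), array([-105.4,  -63.9])]
0.034 [array([-127.2,  -77.1]), array([-127.2,  -50.6]), array([-105.8,  -63.9])]
[array([-109.4,  -66.7]), array([-109.4,  -55.4])]
```

View pics/c11.png

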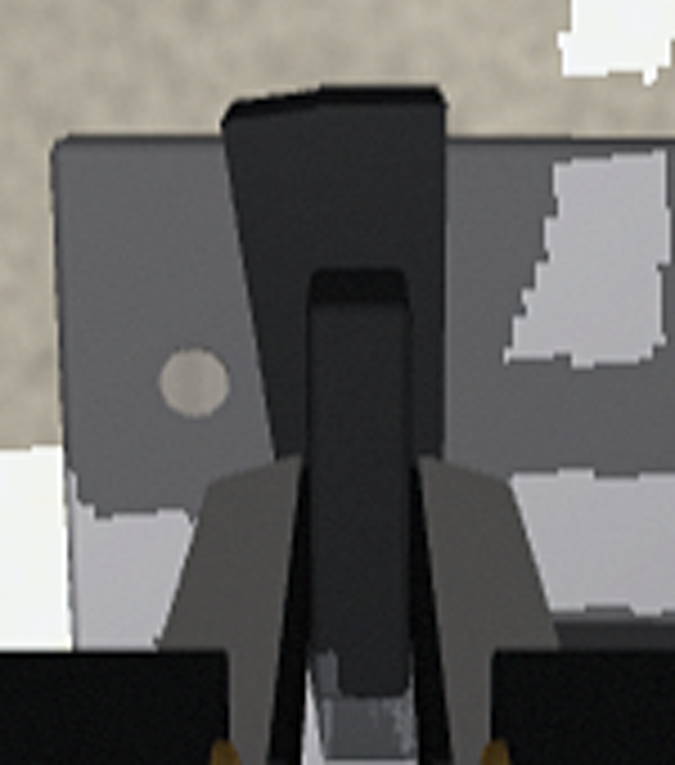

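The tip at stand x≈−37 caught the tray's wall end, because its +y face sat at about y=−50, and the wedge slipped ~6 mm in the grip. I back off and shift toward the jaw.

```bash
python3 -m creep '[[1,[0.008,0,0],0],[1,[0.002,-0.0025,0],0],[1,[0,0,0],0],[1,[0,0,0],0]]'
python3 - <<'E'
from h import *
where()
E
```

```text
clock: 13.97
tcp_pos: [0.511, -0.0379, 0.0577]
orientation: [0.06, 0.998, -0.0, 0.001]
ft_force: [0.4, 0.1, -1.3]
opening: 0.0115
t 13.97 tcp [ 0.511  -0.0379  0.0577] stand mm [-78.1 -64.7] psi 3.0224 F [ 0.4  0.1 -1.3] open 0.0115
```

```bash
python3 -m creep '[[1,[0,0.0005,0.003],0],[1,[-0.005,0,0],0],[1,[-0.005,0,0],0],[1,[-0.005,0,0],0],[1,[-0.005,0,0],0],[1,[0,0,0],0]]'
python3 - <<'E'
from h import *
where()
E
```

```text
clock: 14.47
tcp_pos: [0.5319, -0.0398, 0.0545]
orientation: [0.059, 0.998, -0.0, 0.001]
ft_force: [0.6, 0.4, -0.8]
opening: 0.0116
t 14.47 tcp [ 0.5319 -0.0398  0.0545] stand mm [-57.2 -64.1] psi 3.0228 F [ 0.6  0.4 -0.8] open 0.0116
```

```bash
python3 -m creep '[[1,[-0.004,0.0015,0],0],[1,[-0.004,0,0],0],[1,[-0.004,0.0005,0],0],[1,[-0.004,0,0],0],[1,[0,0,0.001],0],[1,[0,0,0],0]]'
python3 - <<'E'
from h import *
where()
import pickle
r=cam('wrist','w13');pickle.dump(r,open('w13.pkl','wb')); a=cam('side');crop(a['image'],200,150,300,220,8,'d13')
E
```

```text
clock: 14.97
tcp_pos: [0.5459, -0.0393, 0.0528]
orientation: [0.059, 0.998, 0.0, -0.0]
ft_force: [-0.0, -0.8, -0.4]
opening: 0.0114
t 14.97 tcp [ 0.5459 -0.0393  0.0528] stand mm [-43.3 -61.9] psi 3.0228 F [-0.  -0.8 -0.4] open 0.0114
```

View pics/d13.png

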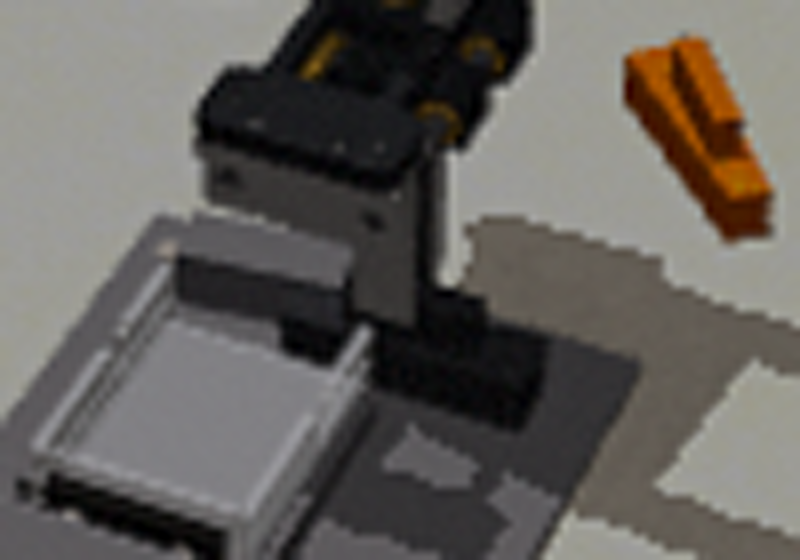

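```bash
python3 -m creep '[[0.68,[0,0,0],0],[0.68,[0,0,0],0],[0.68,[0,0,0],0],[0.68,[0,0,0],0],[0.68,[0,0,-0.02],0],[0.68,[0.01,0,-0.015],0],[1,[0.03,0,0],0],[1,[0.03,-0.001,0],0],[1,[0.005,0,0],0],[1,[0,0,0],0]]' 20
python3 - <<'E'
from h import *
where()
import pickle
r=cam('wrist','w14');pickle.dump(r,open('w14.pkl','wb')); a=cam('side');crop(a['image'],200,150,300,220,8,'d14')
E
```

```text
clock: 15.9
tcp_pos: [0.4692, -0.0309, 0.0876]
orientation: [0.059, 0.998, 0.0, -0.001]
ft_force: [-0.4, 0.3, -0.2]
opening: 0.0069
t 15.9 tcp [ 0.4692 -0.0309  0.0876] stand mm [-120.5  -62.7] psi 3.0227 F [-0.4  0.3 -0.2] open 0.0069
```

View pics/d14.png

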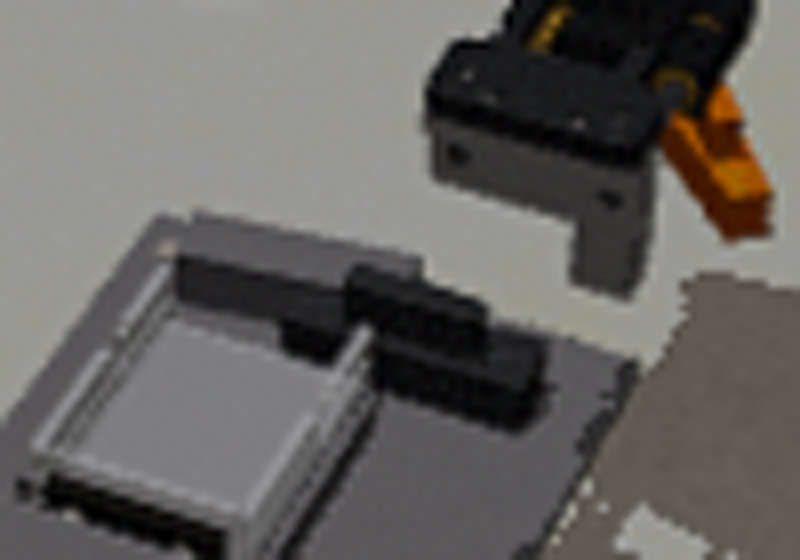

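View pics/w14.png

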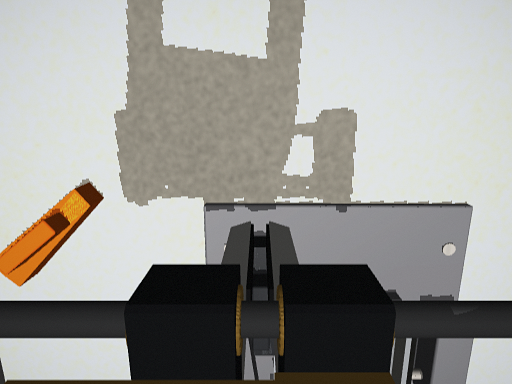

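```bash
python3 -m creep '[[1,[0,0,0.025],0],[1,[0,0,0.025],0],[1,[0,0,0.0125],0],[1,[-0.004,0,0],0],[1,[-0.008,0,0],0],[1,[-0.008,0,0],0],[1,[-0.004,0,0],0],[1,[-0.004,0,0],0],[1,[-0.004,0,0],0],[1,[0,0,0],0]]' 20
python3 - <<'E'
from h import *
where()
a=cam('side');crop(a['image'],200,150,300,220,8,'d15')
E
```

```text
clock: 16.83
tcp_pos: [0.504, -0.0353, 0.026]
orientation: [0.059, 0.998, -0.0, 0.0]
ft_force: [-0.1, -0.2, -1.0]
opening: 0.0005
t 16.83 tcp [ 0.504  -0.0353  0.026 ] stand mm [-85.4 -63. ] psi 3.0229 F [-0.1 -0.2 -1. ] open 0.0005
```

View pics/d15.png

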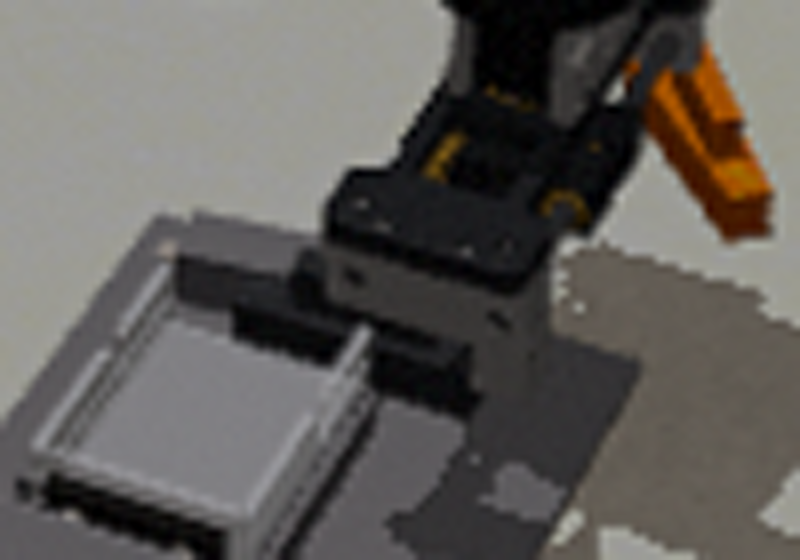

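```bash
python3 - <<'E'
from h import *
r=cam('side')
for z in (.0766,.09,.1,.11,.12,.13): print(z,proj(r,[.4692,-.0309+.0125,z]),proj(r,[.4692+.04,-.0309+.0125,z]))
print('rib now',[proj(r,[*toworld(-32+dx,-61+6),.05]).round(1) for dx in (-25,25)])
E
```

```text
0.0766 [[274.58997665 188.82364582]] [[259.93191986 185.68139261]]
0.09 [[274.88065551 185.06354621]] [[260.11232531 181.92191784]]
0.1 [[275.1004158  182.22081942]] [[260.24870499 179.07989755]]
0.11 [[275.3226453  179.34615194]] [[260.38660718 176.20614947]]
0.12 [[275.54738586 176.43900239]] [[260.52605753 173.30013932]]
0.13 [[275.77468029 173.49881712]] [[260.66708225 170.36132074]]
rib now [array([[252.3, 188.1]]), array([[235.5, 183. ]])]
```

```bash
python3 -m creep '[[1,[-0.003,0,0],0],[1,[-0.003,0,0],0],[1,[-0.003,0,0],0],[1,[0,0,0],0]]'; python3 -c "
from h import *
where()"; python3 -m creep '[[1,[-0.003,0,0],0],[1,[-0.003,0,0],0],[1,[-0.002,0,0],0],[1,[0,0,0],0]]' ; python3 -c "
from h import *
where()
a=cam('side');crop(a['image'],190,150,290,220,8,'d16')"
```

```text
clock: 17.27
tcp_pos: [0.5109, -0.0355, 0.0248]
orientation: [0.059, 0.998, 0.001, -0.001]
ft_force: [-3.0, 1.8, 1.3]
opening: 0.0007
t 17.27 tcp [ 0.5109 -0.0355  0.0248] stand mm [-78.5 -62.4] psi 3.0227 F [-3.   1.8  1.3] open 0.0007
clock: 17.6
tcp_pos: [0.5184, -0.0362, 0.0246]
orientation: [0.059, 0.998, 0.001, -0.002]
ft_force: [-4.5, 3.2, 0.6]
opening: 0.0004
t 17.6 tcp [ 0.5184 -0.0362  0.0246] stand mm [-71.  -62.2] psi 3.0228 F [-4.5  3.2  0.6] open 0.0004
```

View pics/d16.png

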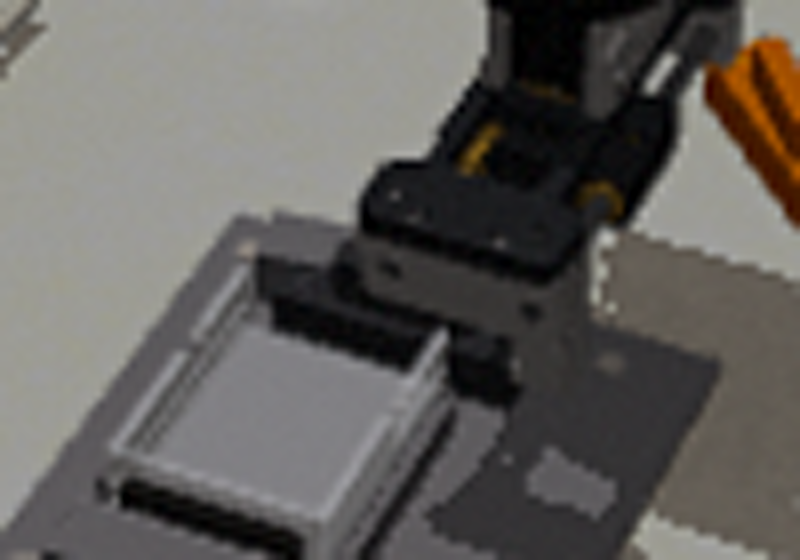

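```bash
python3 -m creep '[[1,[-0.003,0,0],0],[1,[-0.003,0,0],0],[1,[-0.003,0,0],0],[1,[0,0,0],0]]'; python3 -c "
from h import *
where()"; python3 -m creep '[[1,[-0.002,0,0],0],[1,[-0.002,0,0],0],[1,[0,0,0],0]]' ; python3 -c "
from h import *
where()"
```

```text
clock: 17.98
tcp_pos: [0.5268, -0.037, 0.0243]
orientation: [0.059, 0.998, 0.001, -0.002]
ft_force: [-5.4, 2.2, 0.7]
opening: 0.0002
t 17.98 tcp [ 0.5268 -0.037   0.0243] stand mm [-62.6 -61.9] psi 3.023 F [-5.4  2.2  0.7] open 0.0002
clock: 18.23
tcp_pos: [0.5303, -0.0372, 0.0242]
orientation: [0.059, 0.998, 0.001, -0.003]
ft_force: [-5.6, 4.0, 1.6]
opening: 0.0004
t 18.23 tcp [ 0.5303 -0.0372  0.0242] stand mm [-59.1 -61.7] psi 3.023 F [-5.6  4.   1.6] open 0.0004
```

Origin is at about x=−6. A few mm more, watching for the force to rise.

```bash
python3 -m creep '[[1,[-0.0015,0,0],0],[1,[-0.0015,0,0],0],[1,[0,0,0],0]]'; python3 -c "
from h import *
where()"; python3 -m creep '[[1,[-0.0015,0,0],0],[1,[0,0,0],0],[1,[0,0,0],0]]' ; python3 -c "
from h import *
where()"
```

```text
clock: 18.48
tcp_pos: [0.5329, -0.0374, 0.0241]
orientation: [0.059, 0.998, 0.001, -0.003]
ft_force: [-6.1, 4.2, 1.7]
opening: 0.0004
t 18.48 tcp [ 0.5329 -0.0374  0.0241] stand mm [-56.4 -61.6] psi 3.023 F [-6.1  4.2  1.7] open 0.0004
clock: 18.73
tcp_pos: [0.5334, -0.0375, 0.0241]
orientation: [0.059, 0.998, 0.001, -0.004]
ft_force: [-8.9, 3.8, 3.6]
opening: 0.0005
t 18.73 tcp [ 0.5334 -0.0375  0.0241] stand mm [-56.  -61.7] psi 3.0232 F [-8.9  3.8  3.6] open 0.0005
```

```bash
python3 -m creep '[[1,[0.004,0,0],0],[1,[0.012,0,0],0],[1,[0.02,0,-0.01],0],[0.6,[0.01,0,-0.035],0],[0.6,[0.0,0.0,-0.035],0],[0.6,[0,0.03,-0.01],0],[0.6,[0.02,0.033,-0.01],0],[0.6,[0.01,0.035,-0.01],0],[0.6,[0.01,0.035,0],0],[0.6,[0.01,0.035,0],0]]'; python3 -c "
from h import *
where()
import pickle
r=cam('wrist','w17');a=cam('side');b=cam('scene'); pickle.dump((r,a,b),open('v17.pkl','wb'));crop(a['image'],180,160,280,240,7,'d17');crop(b['image'],215,190,325,260,7,'s17')"
```

```text
clock: 19.57
tcp_pos: [0.4641, 0.1404, 0.1375]
orientation: [0.06, 0.998, 0.0, 0.004]
ft_force: [0.6, -0.5, -0.1]
opening: 0.0374
t 19.57 tcp [0.4641 0.1404 0.1375] stand mm [-145.9  106.7] psi 3.0218 F [ 0.6 -0.5 -0.1] open 0.0374
```

View pics/d17.png

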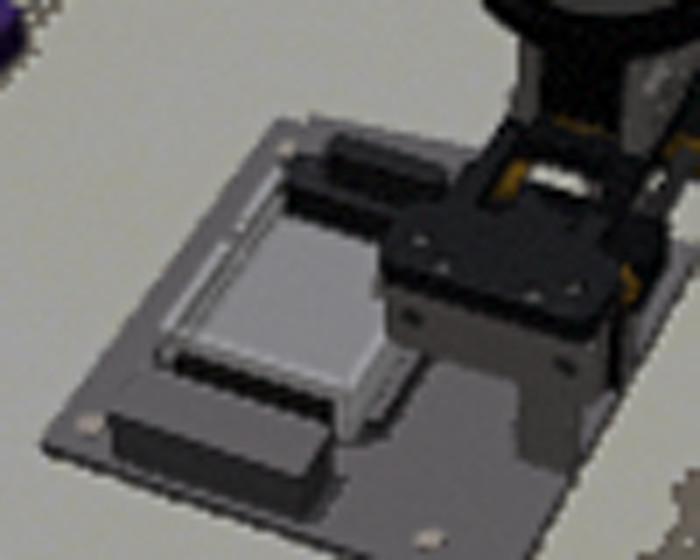

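View pics/s17.png

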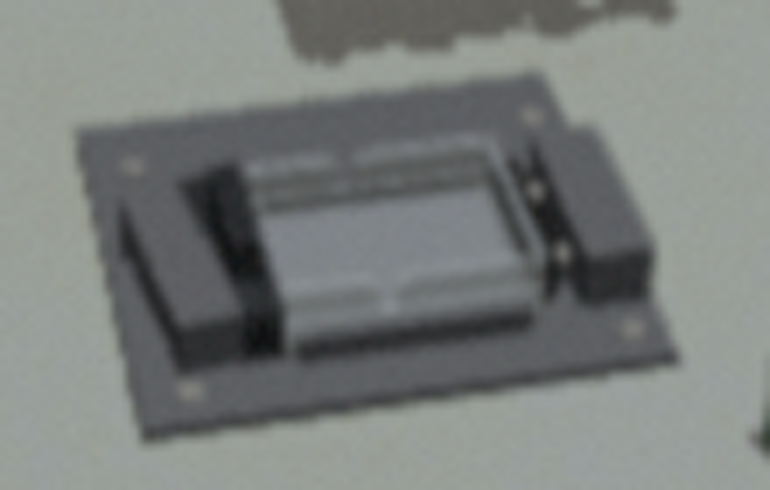

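View pics/w17.png

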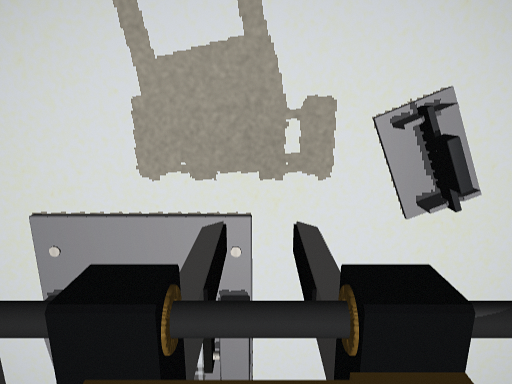

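```bash
python3 - <<'E'
import pickle
from h import *
r,a,b=pickle.load(open('v17.pkl','rb'))
q=back(r,[[443,158]],.045)[0]; print(q)
e=back(r,[[425,105],[456,208]],.032); print(e,np.arctan2(*(e[0]-e[1])[[1,0]]))
s=telemetry.read_state(); M=R.from_quat(s['orientation']).as_matrix(); print('tool d',M.T@(q-s['tcp_pos']))
E
```

```text
[0.44908872 0.28484135 0.045     ]
[[0.40850518 0.27715346 0.032     ]
 [0.49568695 0.30302552 0.032     ]] -2.8531110185526636
tool d [0.03043512 0.14133388 0.09126588]
```

```bash
python3 -m creep '[[0.5,[0.0075,0.035,0],0],[0.5,[0.0075,0.035,0],0],[0.5,[0.0075,0.035,0],0],[0.5,[0.0075,0.035,0],0],[0.5,[0,0,0],-0.103],[0.5,[0,0,0],-0.103],[0.5,[0,0,0],-0.103],[0.5,[0,0,0],-0.1],[0.5,[0,0,0],0]]'; python3 -c "
from h import *
where()
import pickle
r=cam('wrist','w18');a=cam('side');b=cam('scene'); pickle.dump((r,a,b),open('v18.pkl','wb'))"
```

```text
clock: 20.47
tcp_pos: [0.4504, 0.2805, 0.1356]
orientation: [-0.145, 0.989, -0.0, 0.001]
ft_force: [0.4, 0.2, 0.1]
opening: 0.0472
t 20.47 tcp [0.4504 0.2805 0.1356] stand mm [-176.2  244.2] psi -2.8513 F [0.4 0.2 0.1] open 0.0472
```

View pics/w18.png

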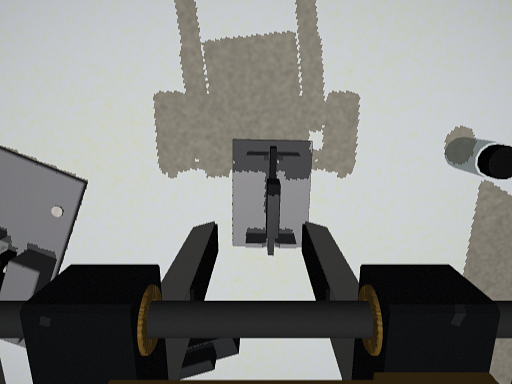

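```bash
python3 - <<'E'
import pickle
from h import *
r,a,b=pickle.load(open('v18.pkl','rb'))
im=r['image']; print(im[200,255:290].max(1), im[160,255:290].max(1))
m=np.zeros((384,512)); m[140:262,263:283]=(im[140:262,263:283].max(2)<48)
o=fit([(r,m)],COMB,[.449,.2835,.29],z=.014); print(o.x,o.fun, proj(r,[*o.x[:2],.054]))
a_=render(r,COMB,o.x,.014)
v=im.copy(); v[...,0]=np.where(a_>.5,255,v[...,0]); cc=np.hstack([im[130:270,200:330],v[130:270,200:330]]); cv2.imwrite('pics/c18.png',cv2.resize(cc,None,fx=3,fy=3)[:,:,::-1])
s=telemetry.read_state(); M=R.from_quat(s['orientation']).as_matrix(); print('tool d',M.T@(np.r_[o.x[:2],.05]-s['tcp_pos']), o.x[2]-np.pi)
E
```

```text
[143 145 145 146 147 146 145 146 146 152  69  33  31  79  72  70  72  73
  71  71  73  72  74  71  43 104 148 144 145 142 145 143 141 144 143] [ 74  75  75  75  74  74  73  73  76  64  66  71  70  70  55  16  31  33
  31  31  29  37 126 118  62  63  67  58  74  74  74  72  74  73  74]
[0.45456445 0.29292704 0.26758713] 0.5912494082304189 [[272.67008162 212.05373923]]
tool d [-0.00805505  0.01032378  0.0855682 ] -2.874005520917068
```

View pics/c18.png

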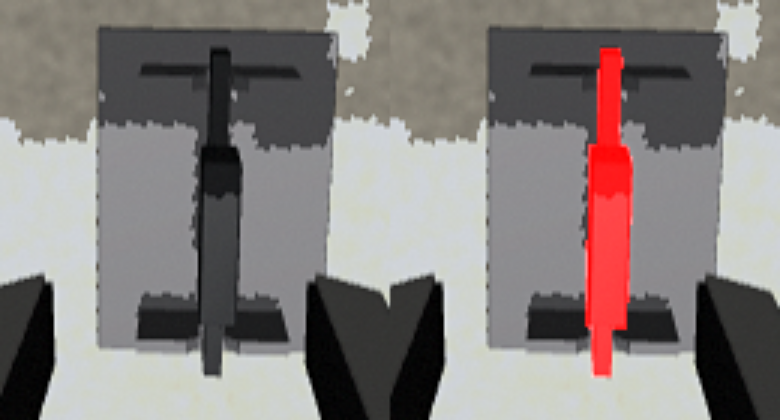

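```bash
python3 - <<'E'
import pickle
from h import *
r,a,b=pickle.load(open('v18.pkl','rb'))
im=r['image'].max(2).astype(int)
m=np.zeros((384,512)); m[140:262,265:283]=im[140:262,265:283]<95
m[140:178]=0; m[140:178,266:279]=im[140:178,266:279]<50
m[236:262]=0; m[236:262,266:276]=im[236:262,266:276]<95
o=fit([(r,m)],COMB,[.4545,.2929,.27],z=.014); print(o.x,o.fun)
s=telemetry.read_state(); M=R.from_quat(s['orientation']).as_matrix(); print('tool d',M.T@(np.r_[o.x[:2],.05]-s['tcp_pos']), o.x[2]-np.pi,np.arctan2(M[1,0],M[0,0]))
# opposite cams: project silhouettes fit
for n,rr in (('side',a),('scene',b)):
    print(n,proj(rr,place(np.array([[0,0,.04],[.046,0,.018],[-.046,0,.018]]),*o.x,.014)).round(1))
c=b['image'];crop(c,305,150,365,205,8,'s18')
E
```

```text
[0.45431205 0.29288343 0.27067945] 0.11970873699771856
tool d [-0.00780062  0.01035328  0.08556791] -2.870913201043962 -2.855051863751111
side [[245.5 290. ]
 [224.7 295.3]
 [266.1 296.4]]
scene [[336.  172. ]
 [345.6 184.3]
 [325.4 171.9]]
```

View pics/s18.png

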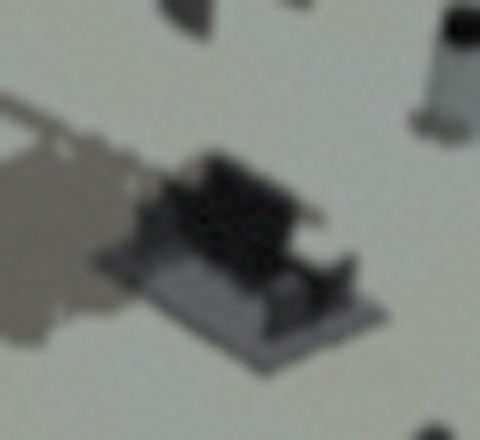

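```bash
python3 -m creep '[[0.5,[-0.0078,0.0103,0],0.016],[0.5,[0,0,0.025],0],[0.5,[0,0,0.03],0],[0.5,[0,0,0.025],0],[0.5,[0,0,0.01],0],[0.5,[0,0,0],0]]'; python3 -c "
from h import *
where()
a=cam('side');crop(a['image'],195,250,295,330,7,'d19')
r=cam('wrist','w19')"
```

```text
clock: 21.12
tcp_pos: [0.451, 0.2921, 0.0426]
orientation: [-0.136, 0.991, -0.001, -0.003]
ft_force: [0.6, -0.3, -0.2]
opening: 0.047
t 21.12 tcp [0.451  0.2921 0.0426] stand mm [-176.9  255.8] psi -2.8691 F [ 0.6 -0.3 -0.2] open 0.047
```

View pics/d19.png

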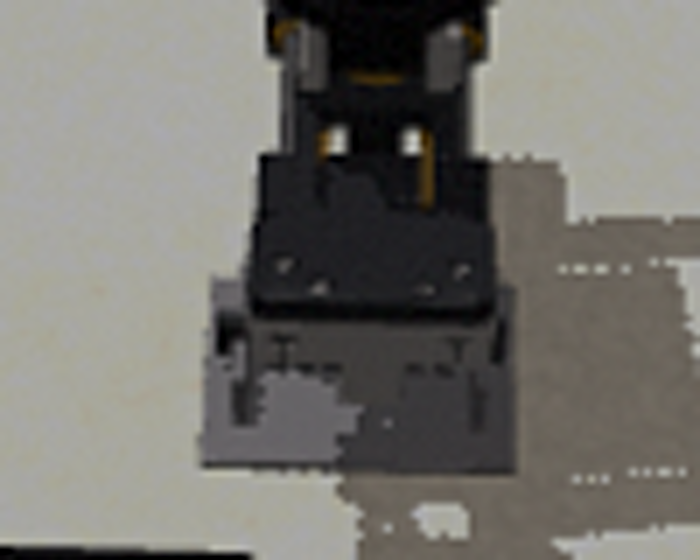

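View pics/w19.png

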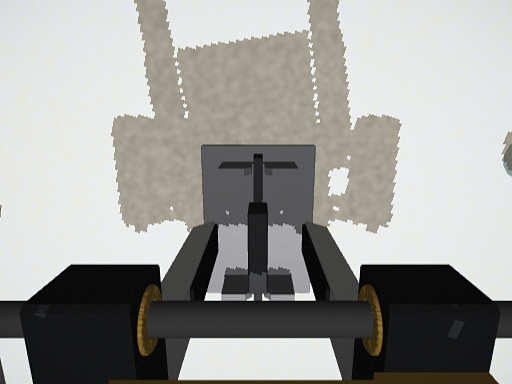

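```bash
python3 -m creep '[[0.5,[0,0,-0.002],0],[1,[0,0,0],0],[1,[0,0,0],0],[1,[0,0,0],0],[1,[0,0,0],0],[1,[0,0,0],0],[1,[0,0,0],0],[1,[0,0,0],0]]' 25; python3 -c "
from h import *
where()"
```

```text
clock: 21.88
tcp_pos: [0.4532, 0.2934, 0.0475]
orientation: [-0.137, 0.991, -0.0, 0.0]
ft_force: [-0.6, -0.1, 1.2]
opening: 0.0099
t 21.88 tcp [0.4532 0.2934 0.0475] stand mm [-174.9  257.4] psi -2.8674 F [-0.6 -0.1  1.2] open 0.0099
```

```bash
python3 -m creep '[[1,[0,0,-0.02],0],[1,[0,0,-0.03],0],[1,[0,0,-0.03],0],[1,[-0.0088,-0.0353,0],0],[1,[-0.0088,-0.0353,0],0],[1,[-0.0088,-0.0353,0],0],[1,[-0.0088,-0.0353,0],0],[1,[-0.0088,-0.0353,0],0],[1,[-0.0088,-0.0353,0],0],[1,[-0.0088,-0.0353,0],0]]'; python3 -m creep '[[1,[-0.0088,-0.0353,0],0],[1,[-0.0088,-0.0353,0],0],[1,[0,0,0],0.0985],[1,[0,0,0],0.0985],[1,[0,0,0],0.0985],[1,[0,0,0],0.0985],[1,[0,0,0],0]]';  python3 -c "
from h import *
where()
import pickle
r=cam('wrist','w20');a=cam('side');b=cam('scene'); pickle.dump((r,a,b),open('v20.pkl','wb'))
crop(a['image'],180,140,300,240,6,'d20')"
```

```text
clock: 22.72
tcp_pos: [0.5798, 0.0709, 0.1272]
orientation: [-0.137, 0.991, 0.0, -0.0]
ft_force: [0.4, -0.0, 0.0]
opening: 0.0099
clock: 23.3
tcp_pos: [0.6152, 0.0091, 0.1269]
orientation: [0.061, 0.998, 0.0, -0.0]
ft_force: [0.5, 0.3, -0.2]
opening: 0.01
t 23.3 tcp [0.6152 0.0091 0.1269] stand mm [19.7 -5.7] psi 3.0198 F [ 0.5  0.3 -0.2] open 0.01
```

View pics/w20.png

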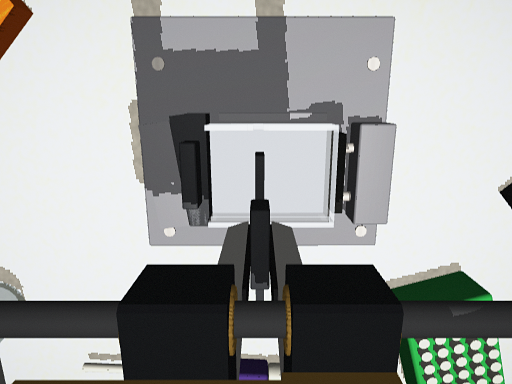

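View pics/d20.png

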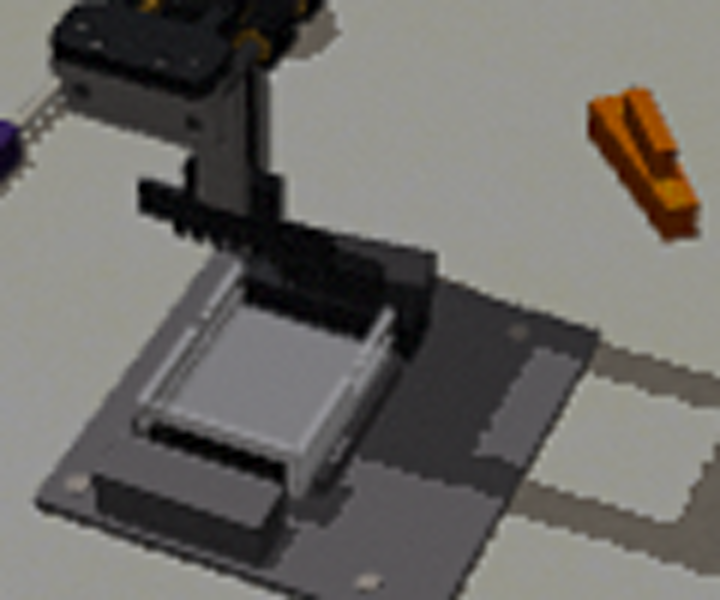

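```bash
python3 - <<'E'
from standfit import *
import h
r,a,b=pickle.load(open('v20.pkl','rb'))
D=[((-120,100),(-120,-105),8,0),((-120,100),(70,100),8,0),((70,-105),(-120,-105),8,0)]
p,n,e=edgefit(r,D,ST,rng=6,mask=lambda u:u[1]<240 and not(330<u[0]<400 and u[1]>100)); print(p,n,e); h.ST=p
im=r['image'].copy()
# tray corners at z=38: predict for y offset +4
for y in (4,):
    P=[(-40,-50+y,38),(-40,50+y,38)]; print('pred wall outer',proj(r,place(np.array(P)/1e3,*p)).round(1))
    for yy in (-10+y-7.5,-10+y-3.7,-10+y+3.7,-10+y+7.5): print(yy,proj(r,place(np.array([[-40,yy,38],[-36,yy,38],[-40,yy,22]])/1e3,*p)).round(1).tolist())
crop(im,190,105,350,215,5,'c20')
pickle.dump(p,open('st20.pkl','wb'))
# comb bar end in hand
for uv in ([255,152],[264,152],[255,190],[264,190]): print(uv,h.tostand(back(r,[uv],.1269-.0335+.018)[0]).round(1))
E
```

```text
[ 0.59711438  0.01714591 -0.12030117] 139 0.0994095158909054
pred wall outer [[204.1 123.8]
 [339.4 123.6]]
-13.5 [[248.1, 123.7], [248.1, 129.2], [248.7, 122.8]]
-9.7 [[253.2, 123.7], [253.2, 129.2], [253.5, 122.8]]
-2.3 [[263.2, 123.7], [263.2, 129.2], [263.0, 122.8]]
1.5 [[268.4, 123.7], [268.3, 129.2], [267.8, 122.8]]
[255, 152] [-28.4  -7.5]
[264, 152] [-28.4  -2.7]
[255, 190] [-7.3 -7.6]
[264, 190] [-7.3 -2.6]
```

View pics/c20.png

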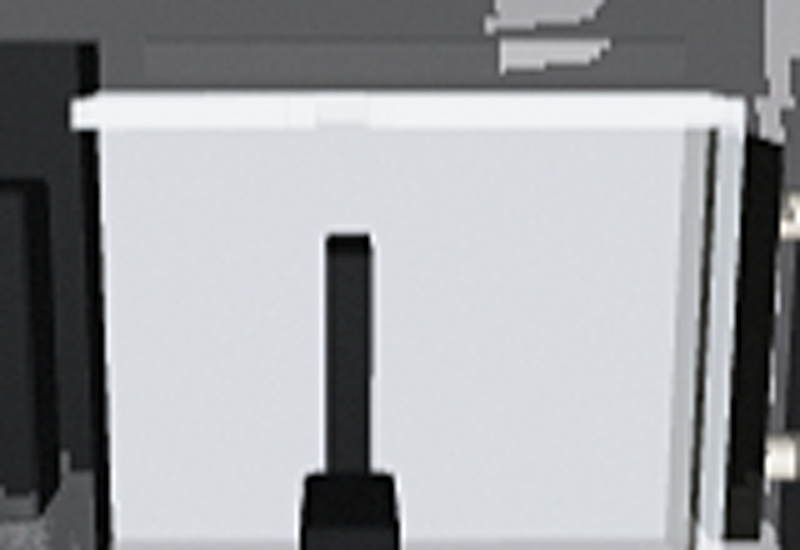

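```bash
python3 -m creep '[[1,[0.009,-0.0007,0.012],0],[1,[0.009,0,0.012],0],[1,[0,0,0.012],0],[1,[0,0,0],0],[1,[0,0,0],0]]';  python3 -c "
from h import *
where()
import pickle
r=cam('wrist','w21');a=cam('side');b=cam('scene'); pickle.dump((r,a,b),open('v21.pkl','wb'))
crop(a['image'],180,140,300,240,6,'d21');crop(r['image'],180,100,370,240,4,'c21')
crop(b['image'],215,170,325,260,7,'s21')"
```

```text
clock: 23.87
tcp_pos: [0.5971, 0.0108, 0.0906]
orientation: [0.059, 0.998, 0.0, -0.001]
ft_force: [-0.3, -0.5, 0.2]
opening: 0.0096
t 23.87 tcp [0.5971 0.0108 0.0906] stand mm [ 1.5 -6.2] psi 3.0226 F [-0.3 -0.5  0.2] open 0.0096
```

View pics/c21.png

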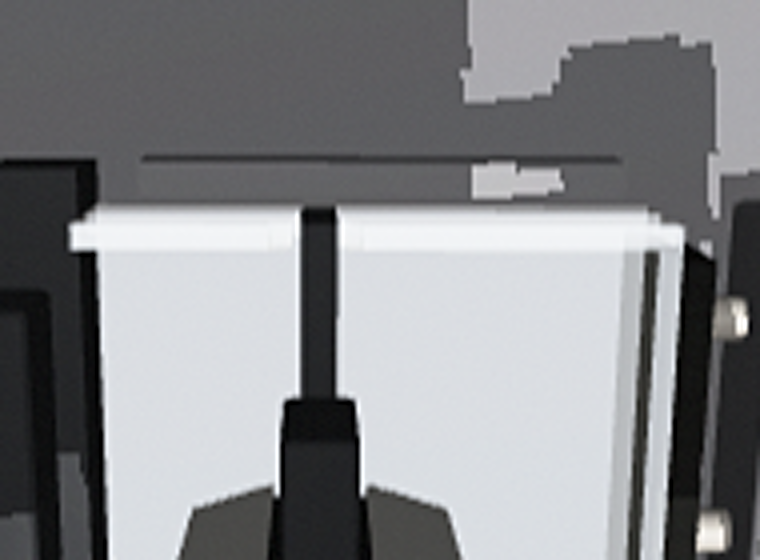

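View pics/d21.png

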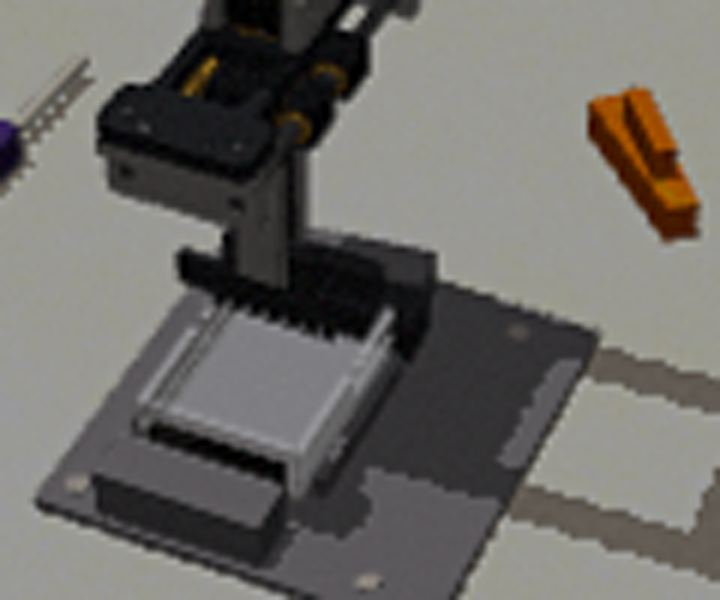

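View pics/s21.png

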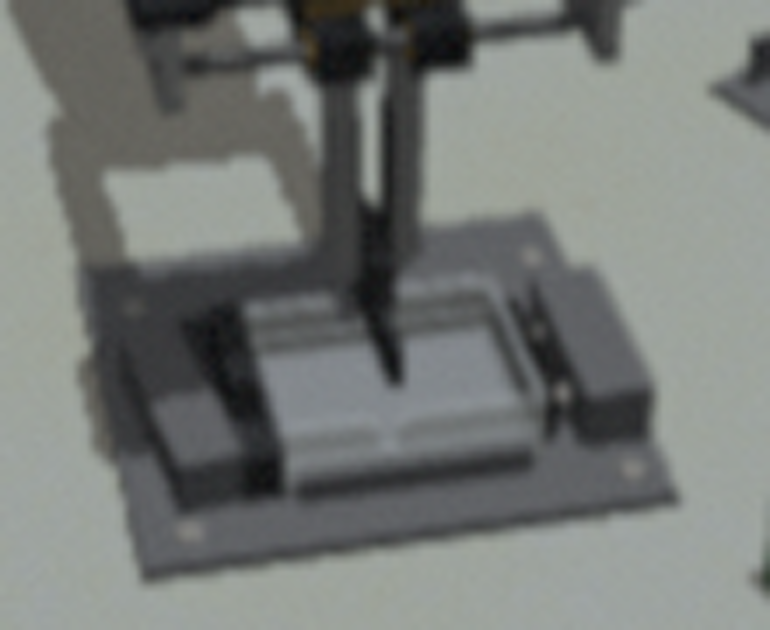

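```bash
python3 -m creep '[[1,[0,-0.0003,0.008],0],[1,[0,0,0.008],0],[1,[0,0,0.006],0],[1,[0,0,0.004],0],[1,[0,0,0],0]]';  python3 -c "
from h import *
where()"; python3 -m creep '[[1,[0,0,0.003],0],[1,[0,0,0.003],0],[1,[0,0,0],0],[1,[0,0,0],0]]';  python3 -c "
from h import *
where()"
```

```text
clock: 24.43
tcp_pos: [0.5962, 0.0105, 0.0636]
orientation: [0.06, 0.998, 0.0, -0.002]
ft_force: [-0.6, -0.2, -1.0]
opening: 0.0097
t 24.43 tcp [0.5962 0.0105 0.0636] stand mm [ 0.6 -6.6] psi 3.0218 F [-0.6 -0.2 -1. ] open 0.0097
clock: 24.77
tcp_pos: [0.5974, 0.0104, 0.0594]
orientation: [0.06, 0.998, 0.0, -0.0]
ft_force: [-0.0, 0.0, 0.1]
opening: 0.0096
t 24.77 tcp [0.5974 0.0104 0.0594] stand mm [ 1.9 -6.5] psi 3.0218 F [-0.   0.   0.1] open 0.0096
```

```bash
python3 -m creep '[[1,[0,0,0.0015],0],[1,[0,0,0.0015],0],[1,[0,0,0],0],[1,[0,0,0],0]]';  python3 -c "
from h import *
where()"; python3 -m creep '[[1,[0,0,0.0015],0],[1,[0,0,0],0],[1,[0,0,0],0]]';  python3 -c "
from h import *
where()
r=cam('wrist','w22');a=cam('side');crop(a['image'],180,140,300,240,6,'d22')"
```

```text
clock: 25.1
tcp_pos: [0.5974, 0.0104, 0.0564]
orientation: [0.06, 0.998, 0.0, -0.0]
ft_force: [0.1, -0.3, -0.5]
opening: 0.0097
t 25.1 tcp [0.5974 0.0104 0.0564] stand mm [ 1.9 -6.5] psi 3.0218 F [ 0.1 -0.3 -0.5] open 0.0097
clock: 25.35
tcp_pos: [0.5978, 0.0104, 0.0555]
orientation: [0.06, 0.998, -0.0, 0.0]
ft_force: [-0.1, 0.7, 2.4]
opening: 0.0096
t 25.35 tcp [0.5978 0.0104 0.0555] stand mm [ 2.3 -6.5] psi 3.0219 F [-0.1  0.7  2.4] open 0.0096
```

View pics/d22.png

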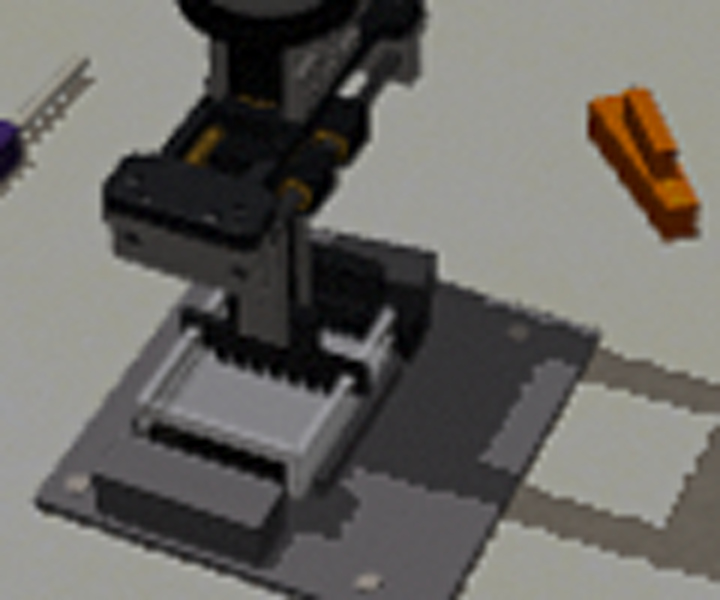

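View pics/w22.png

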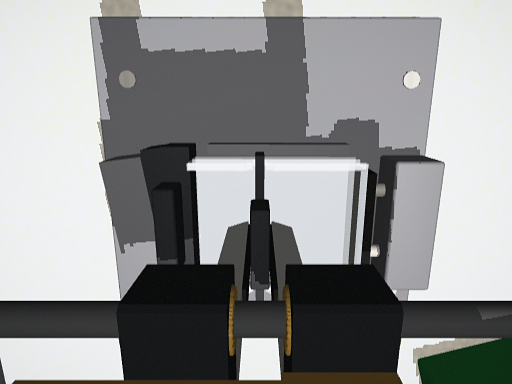

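```bash
python3 -m creep '[[0.7,[0,0,0],0],[0.7,[0,0,0],0],[0.7,[0,0,0],0],[0.7,[0,0,0],0],[0.7,[0,0,-0.015],0],[0.7,[0,0,-0.03],0],[0.7,[0.02,0,-0.035],0],[0.7,[-0.03,0.01,-0.01],0],[0.7,[-0.035,0.01,0],0],[0.7,[0,0,0],0]]';  python3 -c "
from h import *
where()
import pickle
r=cam('wrist','w23');a=cam('side');b=cam('scene'); pickle.dump((r,a,b),open('v23.pkl','wb'))
crop(a['image'],180,140,300,240,6,'d23');crop(b['image'],215,180,325,260,7,'s23');crop(r['image'],150,60,400,260,3,'c23')"
```

```text
clock: 26.28
tcp_pos: [0.6496, 0.0253, 0.1462]
orientation: [0.06, 0.998, 0.0, 0.004]
ft_force: [-0.2, -0.2, -1.1]
opening: 0.0279
t 26.28 tcp [0.6496 0.0253 0.1462] stand mm [52.  14.5] psi 3.0223 F [-0.2 -0.2 -1.1] open 0.0279
```

View pics/d23.png

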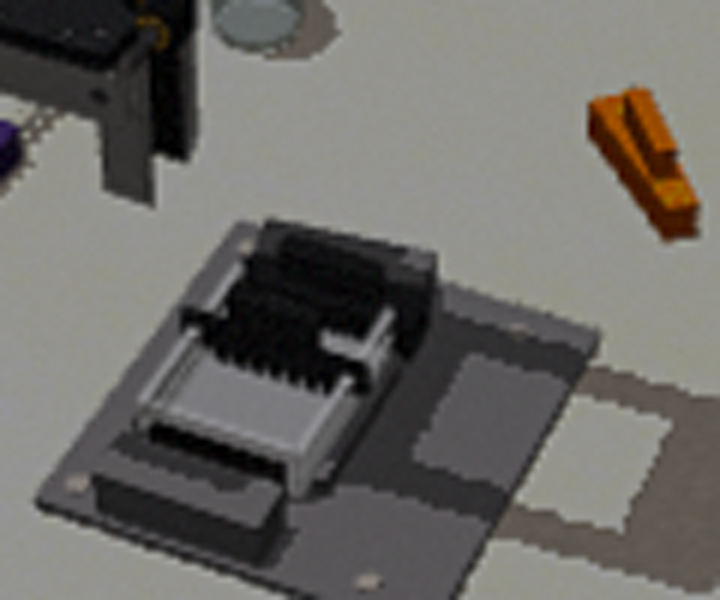

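View pics/s23.png

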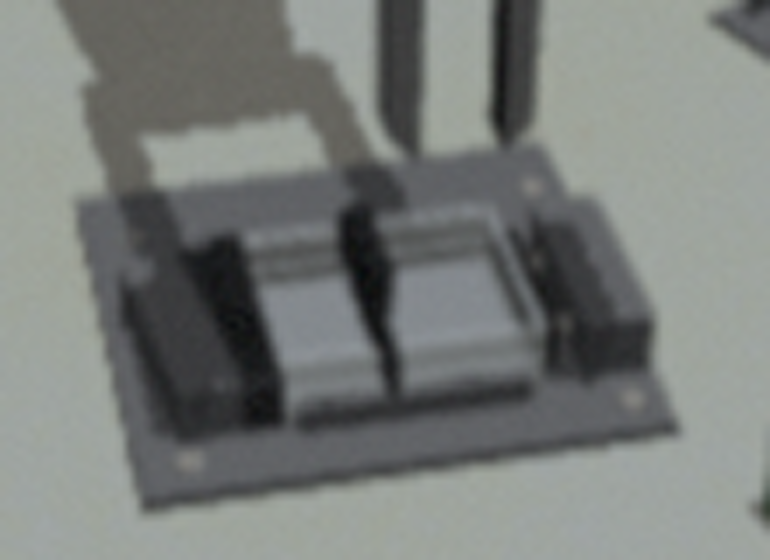

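View pics/c23.png

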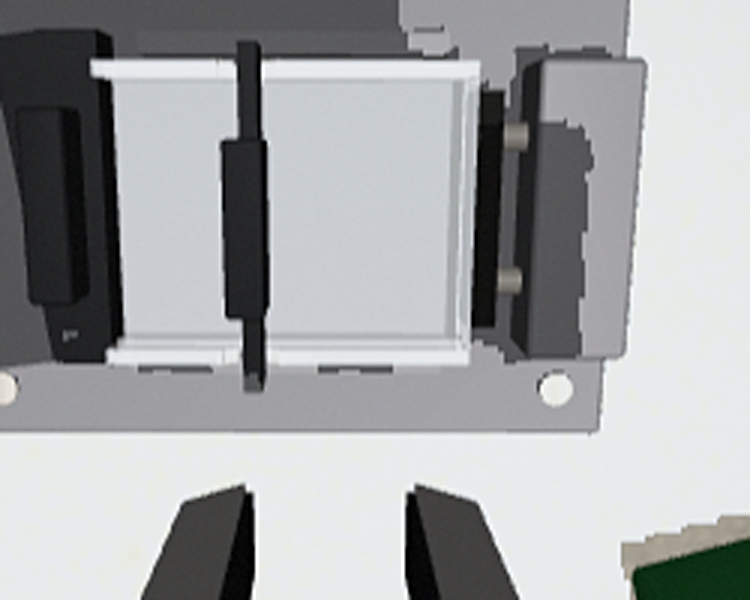

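```bash
python3 - <<'E'
from standfit import *
import h
r,a,b=pickle.load(open('v23.pkl','rb'))
D=[((70,100),(70,-105),8,0),((-30,100),(70,100),8,0)]
p,n,e=edgefit(r,D,pickle.load(open('st20.pkl','rb')),rng=6,mask=lambda u:u[1]<250 ); print(p,n,e); h.ST=p
s=lambda L:proj(r,place(np.array(L,float)/1e3,*p)).round(1).tolist()
print('tray corners y=4:',s([(-40,-46,38),(-40,54,38),(40,-46,38),(40,54,38)]))
print('comb ends z=40 / 44:',s([(-46,-6,40),(46,-6,40)]),s([(-46,-6,44),(46,-6,44)]))
print('grip top z=62/66',s([(-22,-11,62),(22,-1,62)]),s([(-22,-11,66),(22,-1,66)]))
print('wedge rib o=-2',s([(-27,-63,50),(-27,-51,50),(23,-63,50)]))
for n,q in (('side',a),):
    for z in (22,26,30): print(z,[proj(q,place(np.array([[x,-6+y,z+zz]])/1e3,*h.ST)).round(1).tolist() for x,y,zz in ((-46,2.5,18),(46,2.5,18),(-22,5,40),(22,5,40))])
crop(a['image'],200,165,260,215,12,'c24')
E
```

```text
[ 0.59651258  0.02280152 -0.12111418] 108 0.035484036017793
tray corners y=4: [[187.1, 76.8], [317.5, 77.0], [192.1, 178.9], [313.2, 179.1]]
comb ends z=40 / 44: [[239.0, 68.3], [240.5, 186.6]] [[238.7, 67.8], [240.3, 187.7]]
grip top z=62/66 [[230.7, 100.8], [245.3, 162.1]] [[230.2, 100.8], [245.1, 163.0]]
wedge rib o=-2 [[161.8, 93.9], [178.0, 93.9], [166.3, 160.7]]
22 [[[240.1, 203.2]], [[209.1, 193.2]], [[231.4, 195.1]], [[216.4, 190.4]]]
26 [[[240.1, 202.1]], [[209.0, 192.1]], [[231.4, 194.0]], [[216.4, 189.3]]]
30 [[[240.1, 201.0]], [[209.0, 191.0]], [[231.4, 192.9]], [[216.3, 188.2]]]
```

View pics/c24.png

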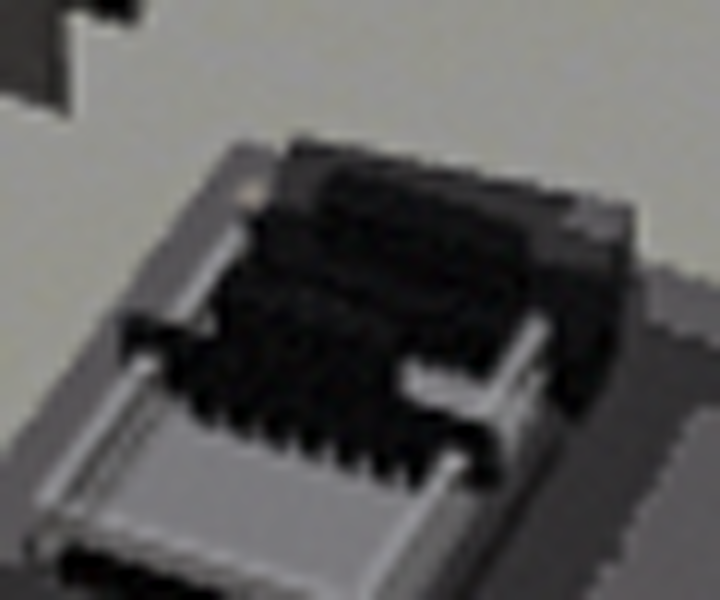

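```bash
python3 -c "
from h import *
where(); print(ctrl.sign_off())"
```

```text
t 26.43 tcp [0.6437 0.0249 0.1438] stand mm [46.2 13.4] psi 3.022 F [ 0.  -0.   0.2] open 0.0282
the job is handed in; nothing more can be done
None
```

The job is done and handed in at about 26 s, well inside the 72 s limit, with the gripper clear of everything.

**What I did**
- I pushed the tray up to the rubber stop from inside its end wall.
- I set the dark tapered wedge in the gap thin end first, then drove it in by its tail until the push force rose sharply to about 9 N and it stopped moving.
- I took the comb off its rest and lowered it into the two notches. It met resistance at the height expected for fully home, about 2.4 N, and I released it there.
- I did not touch the bottle, beaker, vial, bar or the orange pieces.

**What the last checks showed**
- The tray sits about 4 mm past home, so the stop is pressed in to its end. It was still there after the comb went in, about 7.5 s after I let go of the wedge.
- The wedge is at about stand x = −3 mm.
- The comb is centred in the notches to within 1–2 mm and does not appear raised.

**What went wrong or disagreed**
- **First wedge try:** the tip caught on the tray's wall end, with about 30 N sideways and 21 N upward at the wrist, and the wedge slipped about 6 mm in the grip. I backed off, shifted it 2–3 mm toward the jaw, and it then went in freely.
- **Last stand measurement:** the final camera fit of the stand was about 6 mm off along y, probably because the stop's block hid the deck edge it uses. I compared the tray, wedge and comb with each other in that picture instead.
- **Comb height:** I had no separate camera measurement of how deep the comb sits. That it is fully home rests on the contact height and its size and look in the final pictures.

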